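# Comb the stirring rods into the grooves of the ribbed tray

### The job

Four loose steel rods lie askew on the ribbed insert of the white tray. Lift the rake off its stand, rest its teeth lightly on the ribs (feel for them: its shank has been set to an unknown length, and it must never be pressed hard) and comb across the grooves with it until every rod lies down in a groove, then hang the rake back upright on its stand as it was. Move the rods only with the rake, and leave the other things where they are.

Things in the scene. Friction and masses are not known exactly. Their poses are not given: they have to be found in the camera images.
- tray: white enamel tray, blue rim, 173 (x) by 273 (y) mm, fixed; origin under its centre, z up. Inside 166 by 266 mm, wall tops at z 22 mm. A grey ribbed insert fills it. A rod down in a groove has its centre at z 11 mm, a rod lying on the ribs at z 19.5 mm. At the start all rods lie within 88 mm of the middle in tray y: both y ends are free for setting the rake's teeth down
- ribs (a point): centre of the ribbed insert, at the height of the rib tops, 15.5 mm above the tray's origin; axes as the tray's. 19 straight grooves run along x over the whole inner width; ribs 14 mm apart in y (-133, -119 .. 133 mm), 3.5 mm thick, round tops, grooves 8.5 mm deep (a rod in one lies 0.5 mm below the rib tops)
- rod_1: loose stainless stirring rod, 110 mm long, 8 mm thick, round ends, 40 g; origin at its centre, x along it. Starts lying on top of the ribs, askew to the grooves by 0.3 to 0.44 rad
- rod_2: loose stainless stirring rod, 110 mm long, 8 mm thick, round ends, 40 g; origin at its centre, x along it. Starts lying on top of the ribs, askew to the grooves by 0.3 to 0.44 rad
- rod_3: loose stainless stirring rod, 110 mm long, 8 mm thick, round ends, 40 g; origin at its centre, x along it. Starts lying on top of the ribs, askew to the grooves by 0.3 to 0.44 rad
- rod_4: loose stainless stirring rod, 110 mm long, 8 mm thick, round ends, 40 g; origin at its centre, x along it. Starts lying on top of the ribs, askew to the grooves by 0.3 to 0.44 rad
- rake: rake, 0.24 kg, hanging upright on the stand by its wings, an aluminium cross bar 84 (y) by 22 (x) by 8 mm. Origin at the centre of the wings' underside, z up. Below it a telescopic shank, clamped at an UNKNOWN length, carries the head. Comb with rake x along tray x, moving along tray y, either way. More than 15 N between rake and tray harms the ribs
- rake_grip (a point): middle of the rake's black upright grip, 38 mm above the rake's origin, where to pinch it along y. The grip is 14 mm thick (y), 26 mm wide (x) and reaches from 8 to 68 mm above the rake's origin; axes as the rake's
- rake_collar (a point): lower end of the rake's collar, 28 mm below its origin; the shank and head are below. Head 104 mm long (x) with 5 blade teeth 22 mm apart in x, each 5 mm thick, 32 mm long (y), flat below with ends rounded 3 mm: they bridge the grooves and push rods with their ends. Undersides 75 to 100 mm below the rake's origin, unknown. The head springs up by at most 6 mm (2 N at first, 6 N at the stop), then is rigid
- stand: rake stand, white base 150 (x) by 96 (y) by 8 mm, fixed; origin under its centre, z up. Two aluminium rails along x, 140 mm long, inner faces 24 mm and outer faces 34 mm either side of the middle, tops at z 118 mm
- rails (a point): midway between the stand's rails at the height of their tops, 118 mm above the stand's origin: the rake's origin belongs here, wings across the rails, rake x along stand x (half a turn is as good). The head hangs in the 48 mm gap and goes in and out straight from above; axes as the stand's
- beaker: bystander: plastic beaker, 73 mm wide, 118 mm tall, loose; origin under its centre
- cup: bystander: small white cup with a blue lid, 60 mm wide, 56 mm tall, loose; origin under its centre
- pen: bystander: pen, 142 mm long, 10 mm thick, loose; origin under its middle; away from the work

How it is judged:
On the way, in this order (a step that is already met when the one before it is completed fails the run):
1. the rake, lifted off its stand, has its teeth resting on the tray's ribs (contact force between rake and tray above 0.5 N), for 0.1 s.
2. all four rods lie down in grooves (z of rod_1 in the frame of tray between 0.008 and 0.0135 m and angle between the x axis of each of rod_1, rod_2, rod_3, rod_4 and the x axis of tray, either way round below 0.06 rad and x of rod_1 in the frame of tray between -0.04 and 0.04 m and y of rod_1 in the frame of tray between -0.132 and 0.132 m and z of rod_2 in the frame of tray between 0.008 and 0.0135 m and x of rod_2 in the frame of tray between -0.04 and 0.04 m and y of rod_2 in the frame of tray between -0.132 and 0.132 m and z of rod_3 in the frame of tray between 0.008 and 0.0135 m and x of rod_3 in the frame of tray between -0.04 and 0.04 m and y of rod_3 in the frame of tray between -0.132 and 0.132 m and z of rod_4 in the frame of tray between 0.008 and 0.0135 m and x of rod_4 in the frame of tray between -0.04 and 0.04 m and y of rod_4 in the frame of tray between -0.132 and 0.132 m), for 0.2 s.
At the end, for the whole second after the job is handed in: all four rods rest down in grooves (centre 8 to 13.5 mm above the tray origin, within 0.06 rad of the grooves, within 40 mm of mid-tray along them); the rake hangs at rest on its stand (origin 114 to 122 mm above the stand's, within 30 mm along and 18 mm across the rails, tilt under 0.08 rad) (all of step 2 and linear speed of each of rod_1, rod_2, rod_3, rod_4, rake below 0.02 m/s and z of rake in the frame of stand between 0.114 and 0.122 m and x of rake in the frame of stand between -0.03 and 0.03 m and y of rake in the frame of stand between -0.018 and 0.018 m and angle between rake's own z axis and vertical below 0.08 rad); the robot touches nothing.
It fails at once if the rake pressed on the tray with more than 15 N (contact force between rake and tray above 15 N).
It fails at once if a rod touched by the robot itself (contact force between any of the fingers, the arm and rod_1 above 0.3 N or contact force between any of the fingers, the arm and rod_2 above 0.3 N or contact force between any of the fingers, the arm and rod_3 above 0.3 N or contact force between any of the fingers, the arm and rod_4 above 0.3 N).
It fails at once if a bystander (beaker, cup or pen) moved by more than 20 mm (distance of any of beaker, cup, pen from where it was at the start of the episode above 0.02 m).
It also fails if it takes over 72 s, if anything falls off the work surface, if the arm or the gripper's body presses on something with over 40 N, if the wrist force passes 120 N, or if a joint passes its speed limit or range.

### The arm

A 6-joint arm with a two-finger parallel gripper is mounted at the origin on the work surface; the furniture and walls round the work are solid. World frame = base frame: x ahead of the robot, y to its left, z up, the work surface at z = 0. Lengths are in m, angles in rad, forces in N, time in s.
With the tool pointing down it reaches from about 0.275 to 0.75 m from the base axis. Payload 10.2 kg.
Tool frame: the origin (TCP) lies on the centre line of the jaws, within the pads' length; the fingertips stand 11 mm ahead of it and the grasp point (between the pads) lies 8 mm behind it (env.tcp_to_tips is the distance from the TCP to the fingertips, in m); z points along the fingers, x is the direction in which the jaws open and shut, and the axes are right-handed (so a half turn about z gives the same grasp; the last joint's range is limited). The gripper opens to 88 mm and grips with 3 to 60 N. Pads are 18 mm wide; open, the fingers measure 123 mm over their backs; the gripper's body (75 mm by 187 mm) begins 45 mm behind the grasp point.
Start: joints at [-1.551, 0.313, 1.498, -0, 1.331, -0.223], TCP at [0.126, -0.51, 0.25] pointing down, gripper open.
Joint ranges: [-2.94, 2.94], [-0.97, 2.17], [0.19, 2.56], [-1.23, 4.37], [0.02, 3.11], [-2.88, 2.88]. Speed limits (rad/s): [2.39, 2.39, 3.01, 3.14, 3.14, 3.14].

### API

Orientations are given as a 3x3 rotation matrix whose columns are the frame's x, y, z axes.
In Python, from station import env gives the robot as it stands. The module is installed in compiled form; this text tells all that it offers.
- The arm moves only by the tool jog_arm, never from a script. Its arguments are lists of equal length, an entry for each row: "offset": the shift along the world's x, y, z in m, a list of three; "rotation": the turn, a rotation vector about the world's x, y, z in degrees, a list of three; "grip": the opening in per cent of the stroke, from 0 (shut) to 100 (fully open). In form: {"offset": [[tx, ty, tz], ...], "rotation": [[rx, ry, rz], ...], "grip": [grip, ...]}. A call has exactly 10 rows; each row shifts and turns the commanded pose from where the row before left it; what a row does not reach is not made up. A row lasts 1/8 s, in which the tool goes at most 62.5 mm and 10.7 degrees, less where a joint would pass 70% of its speed; a pose out of reach is approached as far as the arm can. A call is refused whole if a number of a shift passes 0.0625 or a number of a turn 10.7, either way. A call with a gripper value outside its range is refused whole. The fingers move at their own pace and stop on an object; "newtons" is the grip in N (left out, the last holds). Time passes only in rows, so rows that do not move let the fingers close, or fill a call up. It gives the time, the measured TCP pose, the force and the opening at its end, in the units of the state.
- env.get_obs(): the state, without advancing time (a new reading comes with each control period).
- env.capture(name): name is "side" or "top" or "wrist"; returns a dict with "img" (400x640x3 uint8, red, green, blue), "range_z" (400x640 float32, m along the optical axis (not along the pixel's ray), 0 where there is no reading), "fx", "fy", "cx", "cy" (pixels), "D" ([k1, k2, p1, p2, k3] as OpenCV has them; the pictures are not rectified), "R" (3x3) and "t" (3): a world point X has camera coordinates R X + t; the wrist camera has in their place "mount" (4x4, takes a point from camera to tool coordinates, whose origin is the TCP and whose axes are the tool frame's). Camera axes: x right, y down, z forward; pixel columns grow to the right and rows downward; lengths in m; the calibration is good to about 2 mm. A picture is of the moment at which its call begins: read the wrist's pose just before it.
- env.job_done(): hands the job in, once; it reports no verdict.
Trained networks look in a picture, given as the dict that the camera call returned (one of the last four; its "shot" number tells which), for a name from the list of things; names that differ only in an ending like _2 or _b are one class to them, and where a whole thing is asked for, a point or a joint stands for the part that bears it (a point fixed in the world has none). Each returns a list of dicts, best first, with "conf" (0 to 1); they miss things now and then, are a little off and sometimes report something else, mostly with a low value. They report only what shows in the picture. A call takes as long as a camera call.
- env.search_frame(picture, thing): "position" ([x, y, z] in m, in the coordinates of the camera as it stood for that picture, good to about 4 mm: the middle of the surface that is visible of it).
- env.regions_of(picture, thing): "mask" (400x640 bool, what is visible of it).
The state is a dict: "clock": time; "joints": joint angles; "dq": joint speeds; "effort": joint torques, N m; "position": TCP position; "tcp_rot": TCP orientation; "force": force on the tool from outside, world axes, zero at the start; "moment": the same for the moment, N m; "finger_gap": opening from 0.0 (shut) to 1.0 (fully open).
Only numpy, scipy, OpenCV 4.12 (cv2) and the standard library are available. Lean on these libraries where they do the work, as an engineer would, in place of code of your own. Each camera call takes 0.05 s, during which the arm holds its last target.

## Working session

There is one attempt and no reset: what is moved stays moved. The work goes in short steps, Python scripts to look and compute and a tool call to move; the robot and the scene stay as the last step left them, time stands still between calls to the robot, and variables do not carry over. Pictures are saved under pics/ and viewed, and the job is handed in when it is done.

Besides the shell and the picture viewer there is one more tool, called after "Emit:" by a JSON object that holds its "method" and its "body", one argument or row to a line. jog_arm: Moves the arm, as the interface text tells. Its arguments: {"type":"object","properties":{"offset":{"type":"array","items":{"type":"array","items":{"type":"number"}}},"rotation":{"type":"array","items":{"type":"array","items":{"type":"number"}}},"grip":{"type":"array","items":{"type":"number"}},"newtons":{"type":"number"}},"required":["offset","rotation","grip"]}

```bash
mkdir -p pics
cat > h.py <<'E'
import numpy as np, cv2
from station import env
def save(c,name): cv2.imwrite('pics/'+name+'.png', cv2.cvtColor(c['img'],cv2.COLOR_RGB2BGR))
def w(c,p): return np.array(c['R']).T@(np.array(p)-np.array(c['t']))
def cloud(c):
    K=np.array([[c['fx'],0,c['cx']],[0,c['fy'],c['cy']],[0,0,1]]);D=np.array(c['D'],float)
    v,u=np.mgrid[0:400,0:640]
    p=cv2.undistortPoints(np.stack([u.ravel(),v.ravel()],1).astype(np.float64)[:,None],K,D)[:,0]
    z=c['range_z'].ravel().astype(float)
    P=np.stack([p[:,0]*z,p[:,1]*z,z],1)
    W=(P-np.array(c['t']))@np.array(c['R'])
    W[z==0]=np.nan
    return W.reshape(400,640,3)
E
python3 - <<'E'
from h import *
o=env.get_obs();print(o)
for n in ['top','side']:
    c=env.capture(n);save(c,n+'0');print(n,np.round(-np.array(c['R']).T@np.array(c['t']),3))
    for th in ['tray','rod_1','rake','rake_grip','stand','beaker','cup','pen']:
        try:
            for d in env.search_frame(c,th)[:5]: print(th,round(d['conf'],2),np.round(w(c,d['position']),4))
        except Exception as e: print(th,e)
E
```

```text
{'clock': 0.0, 'joints': array([-1.55141000e+00,  3.13431342e-01,  1.49841371e+00, -9.10227038e-06,
        1.33101433e+00, -2.23360650e-01]), 'dq': array([ 1.41696973e-03,  8.38526321e-05, -6.57959228e-04,  2.41560812e-04,
       -1.91173309e-04, -7.99357493e-04]), 'effort': array([-4.98152576e-05, -4.02209902e+01, -2.52271396e+01,  6.94277510e-02,
        3.52282345e-02, -1.14916711e-04]), 'position': array([ 0.12619582, -0.50937043,  0.24917941]), 'tcp_rot': array([[ 2.40372049e-01, -9.70680832e-01, -3.33958296e-05],
       [-9.70680044e-01, -2.40371897e-01,  1.26631748e-03],
       [-1.23721752e-03, -2.71970661e-04, -9.99999198e-01]]), 'force': array([2.45448636e-01, 9.81538230e-01, 3.63975884e-05]), 'moment': array([-0.03594866,  0.00413141,  0.03176035]), 'finger_gap': 1.0026583290645152}
top [0.348 0.136 1.421]
tray 0.65 [ 0.4903 -0.0339  0.0113]
rod_1 0.62 [0.4935 0.0015 0.0255]
rod_1 0.59 [ 0.4835 -0.0889  0.0227]
rake 0.81 [0.4871 0.3775 0.1275]
rake 0.62 [0.4846 0.3679 0.0112]
rake_grip 0.94 [0.4908 0.3754 0.1277]
stand 0.61 [0.4843 0.3695 0.0094]
beaker 0.63 [0.3008 0.2163 0.0056]
cup 0.85 [0.5714 0.4801 0.058 ]
pen 0.64 [ 0.3055 -0.2256  0.0106]
pen 0.64 [0.482  0.3689 0.0091]
side [-0.027  1.162  0.603]
tray 0.97 [ 0.488  -0.004   0.0112]
tray 0.69 [0.4768 0.3996 0.0089]
rod_1 0.64 [ 0.4856 -0.067   0.0225]
rod_1 0.46 [ 0.4855 -0.0886  0.0139]
rod_1 0.39 [0.4918 0.0091 0.0216]
rake 0.88 [0.4873 0.3861 0.1079]
rake_grip 0.86 [0.4871 0.3851 0.1122]
stand 0.96 [0.4776 0.4009 0.008 ]
beaker 0.92 [0.2987 0.2255 0.0516]
cup 0.76 [0.5705 0.4984 0.0512]
pen 0.58 [ 0.4869 -0.0667  0.0212]
```

View pics/top0.png

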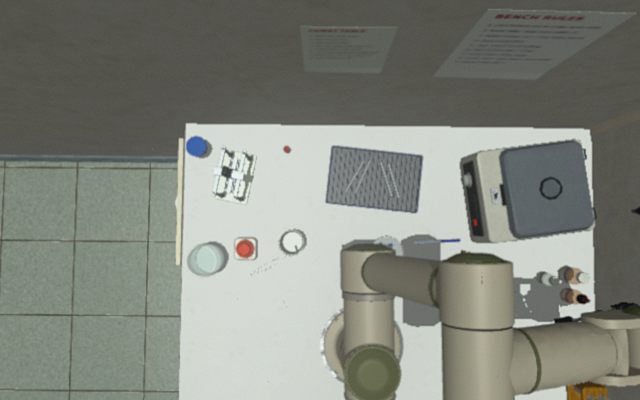

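View pics/side0.png

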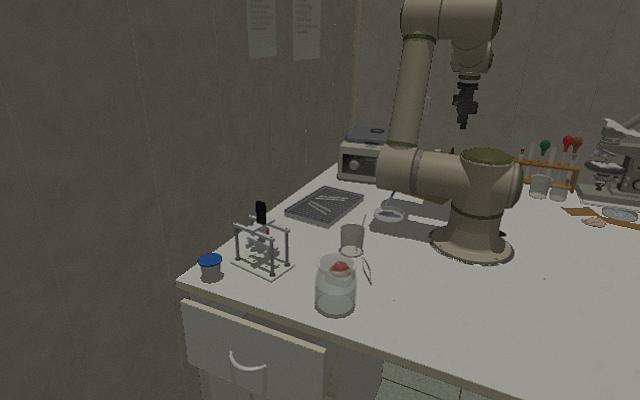

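The top picture shows the tray around (375,180) with 4 rods in a pair of V's, and the stand with the rake at (235,175). The cup is at (197,147), and the beaker is probably (207,258) or (293,240). I'll measure next.

Run:
```python
from h import *
c=env.capture('top');W=cloud(c)
im=cv2.cvtColor(c['img'],cv2.COLOR_RGB2BGR)
a=cv2.resize(im[135:225,315:435],None,fx=6,fy=6,interpolation=cv2.INTER_CUBIC);cv2.imwrite('pics/tr1.png',a)
a=cv2.resize(im[130:220,180:300],None,fx=6,fy=6,interpolation=cv2.INTER_CUBIC);cv2.imwrite('pics/st1.png',a)
hsv=cv2.cvtColor(im,cv2.COLOR_BGR2HSV)
# tray mask
for d in env.regions_of(c,'tray')[:2]:
    m=d['mask'];v,u=np.nonzero(m);print('tray',d['conf'],m.sum(),u.min(),u.max(),v.min(),v.max())
    if u.min()>300:
        P=W[m];P=P[~np.isnan(P[:,0])]
        # project to world at z=.022 by ray
        r=cv2.minAreaRect(P[:,:2].astype(np.float32)*1000);print(r,np.median(P[:,2]))
for th in ['stand','rake','rod_1','beaker','cup','pen']:
  for d in env.regions_of(c,th)[:5]:
    m=d['mask'];v,u=np.nonzero(m);P=W[m];P=P[~np.isnan(P[:,0])]
    r=cv2.minAreaRect(P[:,:2].astype(np.float32)*1000)
    print(th,round(d['conf'],2),m.sum(),u.min(),u.max(),v.min(),v.max(),np.round(r[0]),np.round(r[1]),round(r[2],1),np.round(np.percentile(P[:,2],[2,50,98]),3))
sub=W[140:205,205:262];s=sub.reshape(-1,3)
for lo,hi in [(0.005,.012),(.108,.122),(.122,.135),(.16,.2)]:
    k=(s[:,2]>lo)&(s[:,2]<hi);q=s[k];
    if len(q)>4:
        r=cv2.minAreaRect(q[:,:2].astype(np.float32)*1000);print(lo,hi,k.sum(),r,np.median(q[:,2]),q[:,:2].mean(0))
```

```text
tray 0.95 5357 326 421 145 212
((491.8978271484375, -31.220672607421875), (275.699951171875, 179.93124389648438), 84.58707427978516) 0.010083605439715567
stand 0.91 1404 212 256 145 203 [498. 384.] [110. 161.] 80.2 [0.002 0.011 0.122]
stand 0.32 112 355 369 162 191 [493.   4.] [12. 96.] 64.7 [0.006 0.023 0.031]
rake 0.73 377 214 243 158 192 [487. 378.] [70. 78.] 36.8 [0.031 0.125 0.188]
rod_1 0.64 66 381 393 163 196 [486. -71.] [103.  13.] 17.8 [0.005 0.022 0.026]
rod_1 0.61 88 346 363 161 190 [496.  26.] [ 9. 99.] 60.7 [0.011 0.024 0.03 ]
beaker 0.76 595 278 304 228 256 [299. 210.] [81. 80.] 16.9 [-0.002  0.006  0.081]
beaker 0.39 1489 212 255 145 204 [497. 385.] [112. 163.] 80.6 [0.001 0.011 0.123]
cup 0.64 336 186 207 136 155 [573. 486.] [55. 57.] 21.1 [0.015 0.056 0.062]
0.005 0.012 842 ((504.8328552246094, 386.9949645996094), (191.90647888183594, 167.3879852294922), 0.8497202396392822) 0.008381738837479539 [0.49244768 0.37801679]
0.108 0.122 330 ((491.47271728515625, 377.03790283203125), (80.58759307861328, 139.78045654296875), 79.72979736328125) 0.11821217245589175 [0.49125609 0.37927022]
0.122 0.135 208 ((491.34429931640625, 378.270263671875), (83.76283264160156, 132.7765655517578), 77.2047119140625) 0.12657184123861887 [0.48990162 0.37439007]
0.16 0.2 72 ((489.85986328125, 378.4611511230469), (13.986713409423828, 25.988588333129883), 76.45783996582031) 0.1842816086364733 [0.48930927 0.37720376]
```

```bash
ls -la .
```

```text
total 16
drwxr-xr-x  3 agent agent 4096 Dec  5 23:56 .
drwxr-xr-x 23 root  root  4096 Dec  5 23:56 ..
-rw-r--r--  1 agent agent  618 Dec  5 23:56 h.py
drwxr-xr-x  2 agent agent 4096 Dec  5 23:57 pics
```

View pics/tr1.png

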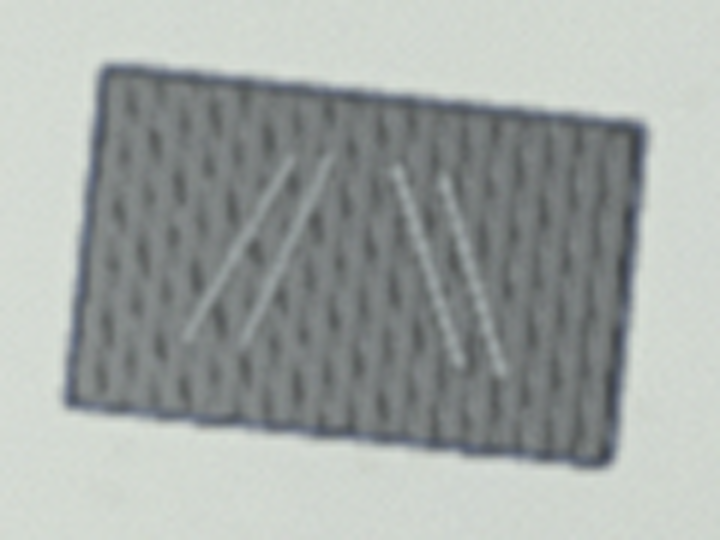

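View pics/st1.png

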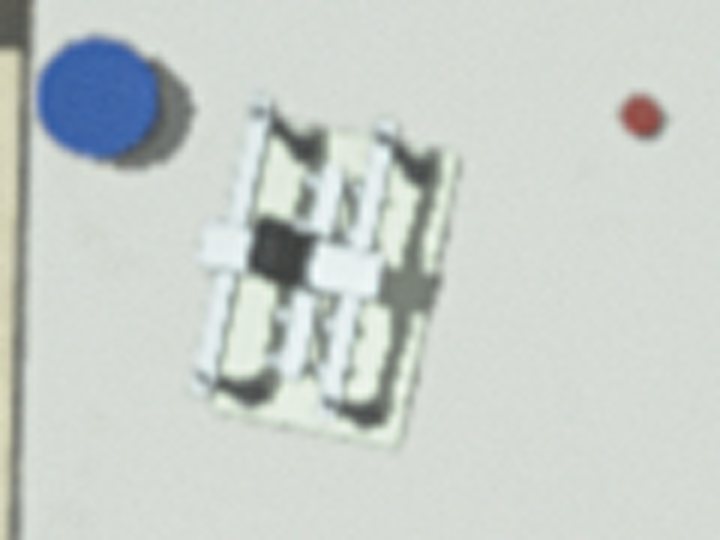

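Run:
```python
from h import *
c=env.capture('top');W=cloud(c)
# box heights
for (u,v) in [(480,200),(550,190),(500,160),(470,225),(440,241),(207,258),(245,248),(293,240),(197,147)]:
    print((u,v),np.round(W[v,u],3))
# project edges: fit known shapes. tray rim: blue pixels -> ray to z=.022
im=cv2.cvtColor(c['img'],cv2.COLOR_RGB2BGR)
K=np.array([[c['fx'],0,c['cx']],[0,c['fy'],c['cy']],[0,0,1]]);D=np.array(c['D'],float);R=np.array(c['R']);t=np.array(c['t'])
def ray(uv,z):
    p=cv2.undistortPoints(np.array(uv,float).reshape(-1,1,2),K,D)[:,0]
    d=np.c_[p,np.ones(len(p))]@R; o=-R.T@t
    return o+d*((z-o[2])/d[:,2])[:,None]
f=lambda L,ox,oy,z: print(np.round(ray([[ox+(a+.5)/6-.5,oy+(b+.5)/6-.5] for a,b in L],z),4).tolist())
T=ray([[315+(a+.5)/6-.5,135+(b+.5)/6-.5] for a,b in [(105,68),(645,125),(610,465),(70,402)]],.022)
print('tray corners',np.round(T,4).tolist(),T.mean(0), [np.linalg.norm(T[i]-T[i-1]) for i in range(4)])
e=T[1]-T[0]+T[2]-T[3];print('yaw',np.degrees(np.arctan2(e[1],e[0]))+90)
e=T[0]-T[3]+T[1]-T[2];print('yaw',np.degrees(np.arctan2(e[1],e[0])))
print('rods');L=[(292,157),(187,340),(331,152),(244,345),(395,165),(462,363),(443,177),(502,373)]
G=ray([[315+(a+.5)/6-.5,135+(b+.5)/6-.5] for a,b in L],.0195);print(np.round(G,4).tolist())
y=np.radians(-5.7);X=np.array([np.cos(y),np.sin(y)]);Y=np.array([-X[1],X[0]])
for i in range(4):
    a,b=G[2*i,:2]-T.mean(0)[:2],G[2*i+1,:2]-T.mean(0)[:2];m=(a+b)/2;print(np.round([a@X,a@Y,b@X,b@Y,m@X,m@Y,np.linalg.norm(a-b)],3))
S=[(202,228),(385,250),(380,290),(198,265)]
f(S,180,130,.126)
f([(262,103),(200,388),(387,127),(338,405)],180,130,.118)
```

```text
(480, 200) [ 0.422 -0.306  0.135]
(550, 190) [ 0.447 -0.472  0.188]
(500, 160) [ 0.527 -0.35   0.165]
(470, 225) [ 0.354 -0.312  0.031]
(440, 241) [ 0.306 -0.23   0.008]
(207, 258) [0.252 0.446 0.061]
(245, 248) [0.281 0.342 0.042]
(293, 240) [0.304 0.206 0.003]
(197, 147) [0.57  0.483 0.058]
tray corners [[0.5835, 0.093, 0.022], [0.5585, -0.1738, 0.022], [0.3905, -0.1565, 0.022], [0.4185, 0.1086, 0.022]] [ 0.48777548 -0.03219733  0.022     ] [np.float64(0.1658209547378115), np.float64(0.2679785791559815), np.float64(0.1688867393630671), np.float64(0.26652714942910877)]
yaw -5.681635132673492
yaw -5.635520158169764
rods
[[0.5409, 0.0002, 0.0195], [0.4498, 0.0513, 0.0195], [0.5436, -0.019, 0.0195], [0.4476, 0.0233, 0.0195], [0.5375, -0.0507, 0.0195], [0.44, -0.0841, 0.0195], [0.5318, -0.0744, 0.0195], [0.4353, -0.1038, 0.0195]]
[ 0.05   0.038 -0.046  0.079  0.002  0.058  0.104]
[ 0.054  0.019 -0.045  0.051  0.004  0.035  0.105]
[ 0.051 -0.013 -0.042 -0.056  0.004 -0.035  0.103]
[ 0.048 -0.038 -0.045 -0.076  0.001 -0.057  0.101]
[[0.5026, 0.4198, 0.126], [0.4935, 0.3365, 0.126], [0.4752, 0.3384, 0.126], [0.4856, 0.4212, 0.126]]
[[0.5615, 0.3954, 0.118], [0.4302, 0.4208, 0.118], [0.551, 0.3379, 0.118], [0.4231, 0.3577, 0.118]]
```

Emit:
{"method": "jog_arm", "body": {
  "offset": [
    [0.025,0.04,0.03],
    [0.03,0.045,0.02],
    [0.032,0.045,0.02],
    [0.032,0.046,0.01],
    [0.032,0.046,0.01],
    [0.032,0.046,0.01],
    [0.032,0.046,0.005],
    [0.032,0.046,0],
    [0.032,0.046,0],
    [0.032,0.046,0]
  ],
  "rotation": [
    [0,0,10.7],
    [0,0,10.7],
    [0,0,10.7],
    [0,0,10.7],
    [0,0,10.7],
    [0,0,10.7],
    [0,0,10.7],
    [0,0,10.7],
    [0,0,10.7],
    [0,0,10.7]
  ],
  "grip": [100,100,100,100,100,100,100,100,100,100]
}}

```text
clock: 2.6
position: [0.438, -0.0558, 0.3549]
tcp_rot: [[0.855, 0.519, 0.001], [0.519, -0.855, -0.0], [0.0, 0.001, -1.0]]
force: [0.2, -0.5, 0.4]
finger_gap: 1.0
```

```bash
cat >> h.py <<'E'
def wcam():
    o=env.get_obs();c=env.capture('wrist')
    M=np.array(c['mount']);T=np.eye(4);T[:3,:3]=o['tcp_rot'];T[:3,3]=o['position']
    A=T@M; c['R']=A[:3,:3].T; c['t']=-c['R']@A[:3,3]
    return c,o
def ray(c,uv,z):
    K=np.array([[c['fx'],0,c['cx']],[0,c['fy'],c['cy']],[0,0,1]]);D=np.array(c['D'],float);R=np.array(c['R']);t=np.array(c['t'])
    p=cv2.undistortPoints(np.array(uv,float).reshape(-1,1,2),K,D)[:,0]
    d=np.c_[p,np.ones(len(p))]@R; o=-R.T@t
    return o+d*((z-o[2])/d[:,2])[:,None]
def proj(c,P):
    K=np.array([[c['fx'],0,c['cx']],[0,c['fy'],c['cy']],[0,0,1]])
    return cv2.projectPoints(np.array(P,float).reshape(-1,1,3),cv2.Rodrigues(np.array(c['R']))[0],np.array(c['t'],float),K,np.array(c['D'],float))[0][:,0]
E
python3 - <<'E'
from h import *
c,o=wcam();save(c,'w1');print(o['clock'],o['position'],o['tcp_rot'][:,0],o['joints'],np.round(c['mount'],3))
E
```

```text
2.6 [ 0.43799112 -0.05581425  0.35494336] [8.54734448e-01 5.19065396e-01 3.72103047e-04] [-3.93250897e-01  6.65487603e-02  1.52543135e+00 -7.87058603e-05
  1.54887497e+00 -9.39006267e-01] [[ 1.     0.    -0.     0.002]
 [-0.     0.963  0.27  -0.07 ]
 [ 0.    -0.27   0.963 -0.135]
 [ 0.     0.     0.     1.   ]]
```

View pics/w1.png

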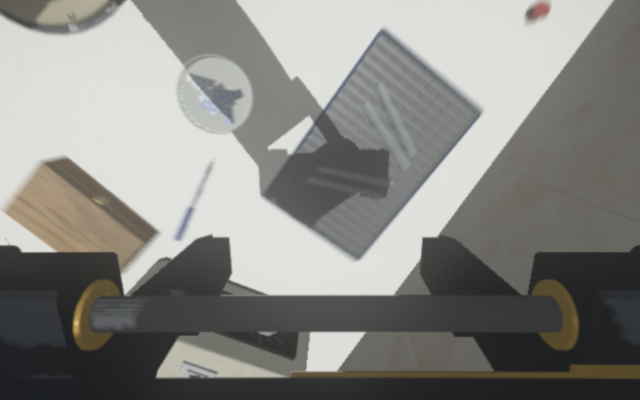

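Emit:
{"method": "jog_arm", "body": {
  "offset": [
    [0.005,0.052,0],
    [0.006,0.054,0],
    [0.006,0.054,0],
    [0.007,0.054,0],
    [0.007,0.054,0],
    [0.007,0.054,0],
    [0.007,0.054,0],
    [0.007,0.052,0],
    [0,0,0],
    [0,0,0]
  ],
  "rotation": [
    [0,0,6],
    [0,0,6],
    [0,0,6],
    [0,0,6],
    [0,0,6],
    [0,0,6],
    [0,0,6],
    [0,0,6],
    [0,0,0],
    [0,0,0]
  ],
  "grip": [100,100,100,100,100,100,100,100,100,100]
}}

```text
clock: 3.9
position: [0.4893, 0.3699, 0.3546]
tcp_rot: [[0.193, 0.981, -0.0], [0.981, -0.193, -0.0], [-0.0, -0.0, -1.0]]
force: [-0.1, -1.0, 1.0]
finger_gap: 1.001
```

Run:
```python
from h import *
c,o=wcam();save(c,'w2');print(o['clock'],o['position'],o['tcp_rot'][:,0],o['joints'],np.abs(o['dq']).max())
import pickle;pickle.dump(c,open('w2.pkl','wb'))
t=env.capture('top');save(t,'top2');pickle.dump(t,open('top2.pkl','wb'))
W=cloud(c).reshape(-1,3)
W=W[~np.isnan(W[:,0])]
W=W[(abs(W[:,0]-.49)<.13)&(abs(W[:,1]-.38)<.12)]
for lo,hi in [(.005,.012),(.111,.1205),(.121,.130),(.17,.2)]:
    q=W[(W[:,2]>lo)&(W[:,2]<hi)]
    if len(q)>4: print(lo,hi,len(q),cv2.minAreaRect(q[:,:2].astype(np.float32)*1000),np.median(q[:,2]))
```

```text
3.9 [0.48925167 0.36988655 0.35463263] [ 1.93238892e-01  9.81151650e-01 -4.13790209e-04] [ 4.56680962e-01  4.80557904e-01  9.89890285e-01 -2.76433856e-04
  1.67146624e+00 -9.19680875e-01] 0.020839615456883218
0.005 0.012 3106 ((500.0875244140625, 418.06982421875), (172.02410888671875, 148.78915405273438), 79.33904266357422) 0.008275379789593803
0.111 0.1205 1973 ((493.6004333496094, 380.56475830078125), (68.08121490478516, 139.90614318847656), 79.35848999023438) 0.11815182109532525
0.121 0.13 1313 ((468.6360168457031, 385.1645812988281), (83.98075103759766, 69.59648895263672), 77.97249603271484) 0.1261413278659306
0.17 0.2 462 ((490.9605712890625, 380.5635681152344), (13.85496997833252, 25.26470184326172), 79.0383071899414) 0.1857560285295708
```

View pics/w2.png

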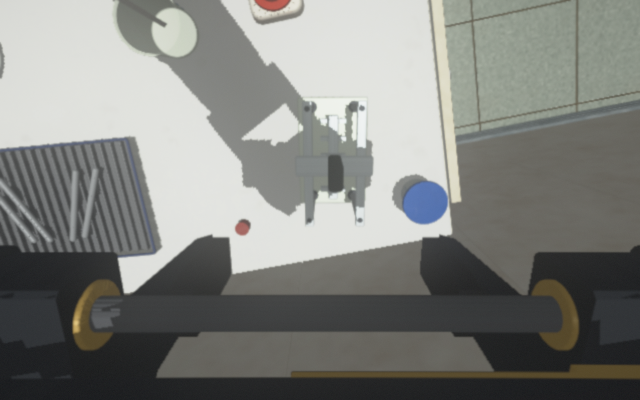

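Emit:
{"method": "jog_arm", "body": {
  "offset": [
    [0.002,0.011,-0.02],
    [0,0,-0.032],
    [0,0,-0.035],
    [0,0,-0.035],
    [0,0,-0.035],
    [0,0,-0.03],
    [0,0,-0.02],
    [0,0,0],
    [0,0,0],
    [0,0,0]
  ],
  "rotation": [
    [0,0,0],
    [0,0,0],
    [0,0,0],
    [0,0,0],
    [0,0,0],
    [0,0,0],
    [0,0,0],
    [0,0,0],
    [0,0,0],
    [0,0,0]
  ],
  "grip": [100,100,100,100,100,100,100,60,0,0],
  "newtons": 50
}}

```text
clock: 5.25
position: [0.4916, 0.3814, 0.149]
tcp_rot: [[0.193, 0.981, 0.002], [0.981, -0.193, 0.001], [0.001, 0.002, -1.0]]
force: [0.9, -0.8, 0.2]
finger_gap: 0.684
```

Run:
```python
from h import *
c,o=wcam();save(c,'w3');print(o['clock'],o['position'],o['force'],o['moment'],o['finger_gap'],o['finger_gap']*88)
import pickle
t=pickle.load(open('top2.pkl','rb'));im=cv2.cvtColor(t['img'],cv2.COLOR_RGB2BGR)
cv2.imwrite('pics/tr2.png',cv2.resize(im[135:225,315:435],None,fx=6,fy=6,interpolation=cv2.INTER_CUBIC))
s=env.capture('side');save(s,'side3');im=cv2.cvtColor(s['img'],cv2.COLOR_RGB2BGR)
cv2.imwrite('pics/side3z.png',cv2.resize(im[150:290,190:330],None,fx=4,fy=4,interpolation=cv2.INTER_CUBIC))
```

```text
5.25 [0.49164828 0.38137031 0.1489601 ] [ 0.87171052 -0.76403374  0.18374347] [ 0.01446491 -0.1778138  -0.01131006] 0.6837351689605752 60.168694868530615
```

View pics/side3z.png

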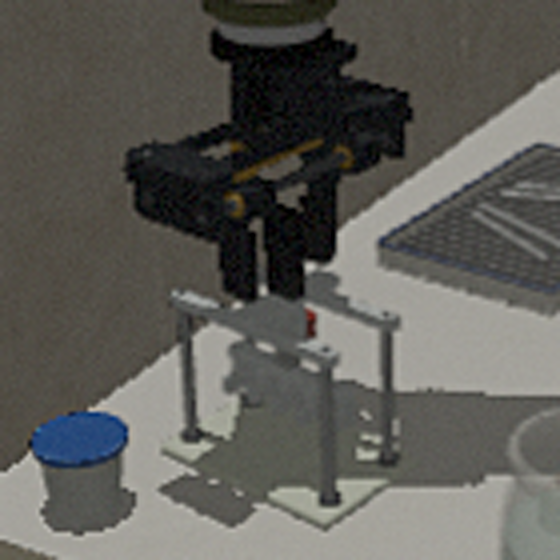

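View pics/tr2.png

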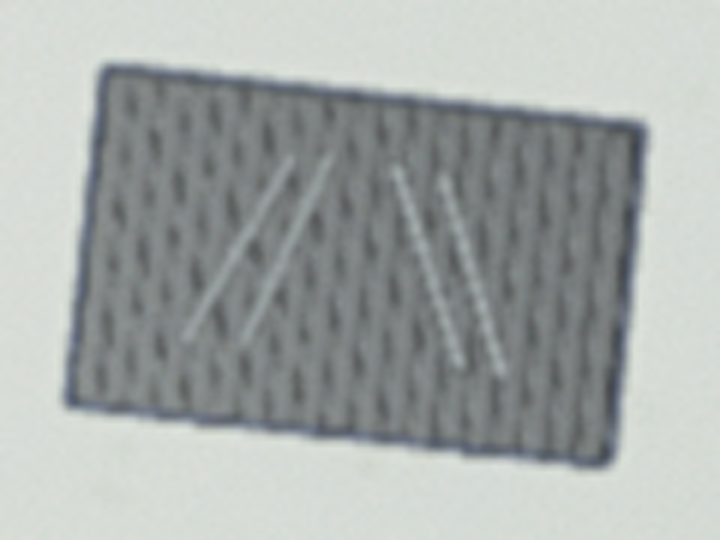

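Emit:
{"method": "jog_arm", "body": {
  "offset": [
    [0,0,0],
    [0,0,0],
    [0,0,0],
    [0,0,0],
    [0,0,0],
    [0,0,0.01],
    [0,0,0.025],
    [0,0,0.035],
    [0,0,0.035],
    [0,0,0.025]
  ],
  "rotation": [
    [0,0,0],
    [0,0,0],
    [0,0,0],
    [0,0,0],
    [0,0,0],
    [0,0,0],
    [0,0,0],
    [0,0,0],
    [0,0,0],
    [0,0,0]
  ],
  "grip": [0,0,0,0,0,0,0,0,0,0],
  "newtons": 50
}}

```text
clock: 6.6
position: [0.4912, 0.3815, 0.2799]
tcp_rot: [[0.192, 0.981, 0.001], [0.981, -0.192, 0.001], [0.001, 0.001, -1.0]]
force: [1.0, -0.1, -2.0]
finger_gap: 0.154
```

Run:
```python
from h import *
c,o=wcam();save(c,'w4');print(o['clock'],o['position'],o['force'],o['moment'],o['finger_gap'],o['finger_gap']*88,np.abs(o['dq']).max())
s=env.capture('side');save(s,'side4');im=cv2.cvtColor(s['img'],cv2.COLOR_RGB2BGR)
cv2.imwrite('pics/side4z.png',cv2.resize(im[150:290,190:330],None,fx=4,fy=4,interpolation=cv2.INTER_CUBIC))
import pickle;pickle.dump((s,o,c),open('s4.pkl','wb'))
```

```text
6.6 [0.49120165 0.38148325 0.27990891] [ 0.99614972 -0.09199791 -1.98504361] [ 0.03626201 -0.18944861  0.01222758] 0.15431017216417037 13.579295150446992 0.45085261974818114
```

View pics/side4z.png

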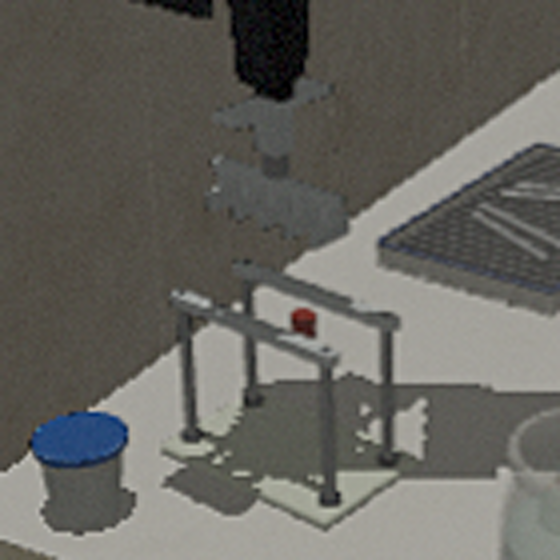

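View pics/w4.png

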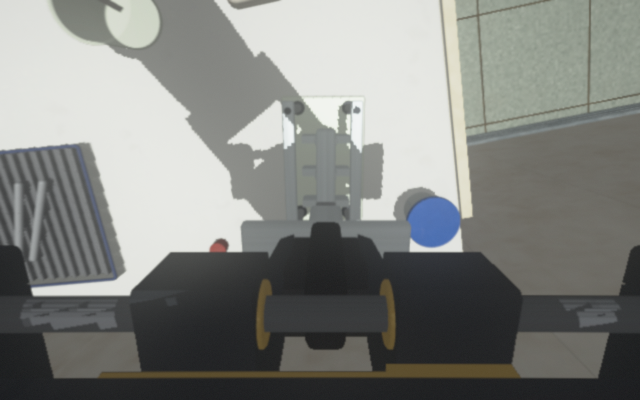

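Run:
```python
from h import *
import pickle
s,o,c=pickle.load(open('s4.pkl','rb'))
W=cloud(s);p=o['position']
m=(abs(W[...,0]-p[0])<.08)&(abs(W[...,1]-p[1])<.04)&(W[...,2]>.125)&(W[...,2]<.25)
q=W[m];print(len(q));h,e=np.histogram(q[:,2],bins=np.arange(.125,.255,.004))
for a,b in zip(e,h): 
    k=q[(q[:,2]>=a)&(q[:,2]<a+.004)]
    if len(k): print(round(a,3),b,np.round([k[:,0].min(),k[:,0].max(),k[:,1].min(),k[:,1].max()],3))
# wing underside at p[2]-.031
print(p[2]-.031)
g=env.get_obs();print(g['force'],g['moment'],g['position'])
# wrist: tray fit
W=cloud(c).reshape(-1,3);W=W[~np.isnan(W[:,0])]
print('rake seen by wrist',)
k=W[(abs(W[:,0]-p[0])<.1)&(abs(W[:,1]-p[1])<.05)&(W[:,2]>.14)&(W[:,2]<.2)]
print(len(k),np.histogram(k[:,2],bins=np.arange(.14,.2,.004)))
```

```text
592
0.173 4 [0.448 0.517 0.388 0.403]
0.177 47 [0.445 0.544 0.37  0.408]
0.181 67 [0.445 0.542 0.367 0.407]
0.185 68 [0.445 0.54  0.366 0.407]
0.189 73 [0.446 0.541 0.367 0.406]
0.193 25 [0.447 0.537 0.372 0.398]
0.197 28 [0.449 0.543 0.377 0.398]
0.201 53 [0.441 0.543 0.377 0.399]
0.205 72 [0.442 0.545 0.373 0.4  ]
0.209 36 [0.446 0.541 0.372 0.395]
0.213 9 [0.486 0.5   0.379 0.39 ]
0.217 13 [0.485 0.498 0.379 0.39 ]
0.221 9 [0.484 0.498 0.384 0.39 ]
0.225 11 [0.483 0.503 0.381 0.392]
0.229 14 [0.48  0.502 0.38  0.394]
0.233 18 [0.481 0.503 0.376 0.393]
0.237 12 [0.482 0.51  0.381 0.393]
0.241 16 [0.482 0.501 0.378 0.394]
0.245 14 [0.482 0.498 0.378 0.394]
0.249 3 [0.485 0.491 0.389 0.393]
0.24890891465813866
[ 0.78676818  0.45360086 -2.89721884] [ 0.07588437 -0.16974189 -0.02378701] [0.49175412 0.38182267 0.28089309]
rake seen by wrist
932 (array([  0,   0,   0,   0,   0,   0,   0,   0,  53,  81,  91, 426, 247,
         5]), array([0.14 , 0.144, 0.148, 0.152, 0.156, 0.16 , 0.164, 0.168, 0.172,
       0.176, 0.18 , 0.184, 0.188, 0.192, 0.196]))
```

Emit:
{"method": "jog_arm", "body": {
  "offset": [
    [0,-0.02,0],
    [0.001,-0.035,0],
    [0.001,-0.042,0],
    [0.002,-0.045,0],
    [0.002,-0.045,-0.02],
    [0.002,-0.045,-0.02],
    [0.002,-0.04,-0.02],
    [0.002,-0.03,-0.02],
    [0,0,0],
    [0,0,0]
  ],
  "rotation": [
    [0,0,0],
    [0,0,1],
    [0,0,1],
    [0,0,1],
    [0,0,1],
    [0,0,1],
    [0,0,0.4],
    [0,0,0],
    [0,0,0],
    [0,0,0]
  ],
  "grip": [0,0,0,0,0,0,0,0,0,0],
  "newtons": 50
}}

```text
clock: 7.95
position: [0.5031, 0.0799, 0.1977]
tcp_rot: [[0.099, 0.995, -0.0], [0.995, -0.099, 0.0], [0.0, -0.0, -1.0]]
force: [-0.9, -0.7, -2.2]
finger_gap: 0.154
```

Run:
```python
from h import *
import pickle
c,o=wcam();save(c,'w5');print(o['clock'],o['position'],o['force'],o['moment'],np.abs(o['dq']).max(),np.degrees(np.arctan2(o['tcp_rot'][1,0],o['tcp_rot'][0,0])))
pickle.dump((c,o),open('w5.pkl','wb'))
s=env.capture('side');pickle.dump((s,o),open('s5.pkl','wb'));im=cv2.cvtColor(s['img'],cv2.COLOR_RGB2BGR)
cv2.imwrite('pics/side5z.png',cv2.resize(im[130:270,250:450],None,fx=4,fy=4,interpolation=cv2.INTER_CUBIC))
W=cloud(s);p=o['position']
m=(abs(W[...,0]-p[0])<.07)&(abs(W[...,1]-p[1])<.04)&(W[...,2]>.05)&(W[...,2]<.25)
q=W[m];print(np.sort(p[2]-q[:,2])[-40::3].round(4))
```

```text
7.95 [0.50311528 0.07993852 0.19772242] [-0.88272201 -0.68114766 -2.1505241 ] [ 0.048529   -0.17268997 -0.00372063] 0.015715579299939525 84.31933812796419
[0.1015 0.1016 0.1023 0.1028 0.1029 0.1031 0.1034 0.1036 0.1037 0.1038
 0.105  0.1053 0.1057 0.1064]
```

View pics/w5.png

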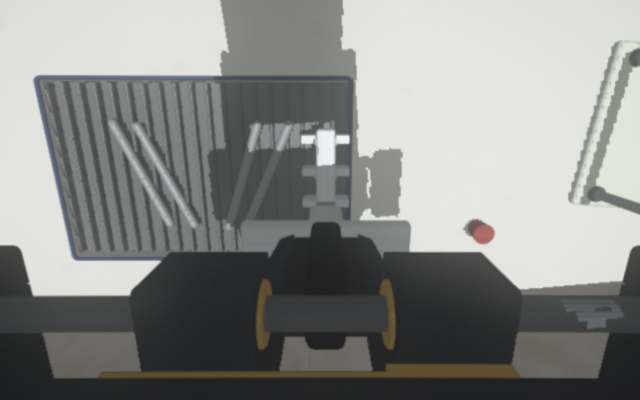

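View pics/side5z.png

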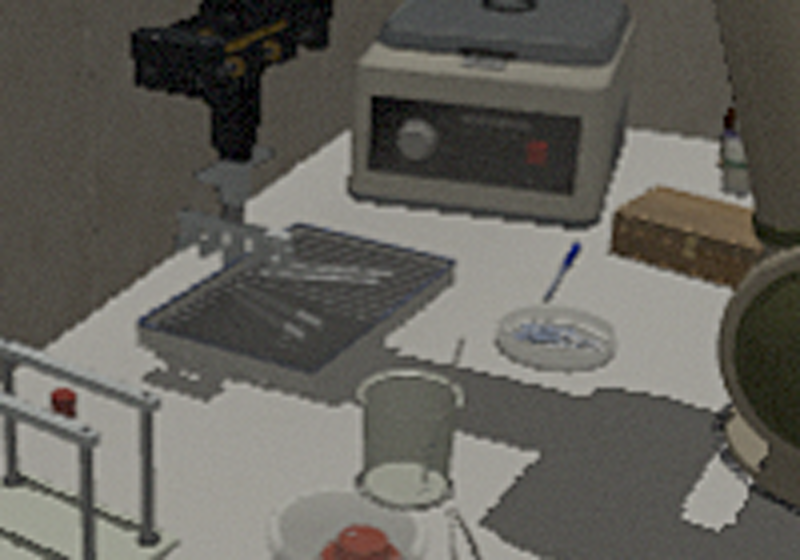

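Run:
```python
from h import *
import pickle
c,o=pickle.load(open('w5.pkl','rb'))
im=cv2.cvtColor(c['img'],cv2.COLOR_RGB2BGR)
cv2.imwrite('pics/w5z.png',cv2.resize(im[65:265,25:365],None,fx=2.3,fy=2.3,interpolation=cv2.INTER_CUBIC))
T=ray(c,[(39,78),(352,78),(78,257)],.022);print(np.round(T,4),np.linalg.norm(T[0]-T[1]),np.linalg.norm(T[0]-T[2]))
e=T[1]-T[0];print('yaw',np.degrees(np.arctan2(e[1],e[0]))-90,'ctr',(T[1]+T[2])/2)
e=T[0]-T[2];print('yaw',np.degrees(np.arctan2(e[1],e[0])),)
W=cloud(c);q=W.reshape(-1,3)
k=(q[:,0]>.3)&(q[:,0]<.65)&(abs(q[:,1]+.03)<.2)&(q[:,2]>.003)&(q[:,2]<.027)
k=q[k];print(len(k),cv2.minAreaRect(k[:,:2].astype(np.float32)*1000))
a=ray(c,[(325,148)],.0155+.11);print(a)
```

```text
[[ 0.3937 -0.1529  0.022 ]
 [ 0.4195  0.1127  0.022 ]
 [ 0.5597 -0.1688  0.022 ]] 0.2668347939387045 0.16672859828118247
yaw -5.549979742461105 ctr [ 0.48957202 -0.02805314  0.022     ]
yaw 174.50849107156085
47131 ((461.36212158203125, -25.264694213867188), (228.96530151367188, 332.1601867675781), 12.679258346557617)
[[0.46299702 0.08523583 0.1255    ]]
```

View pics/w5z.png

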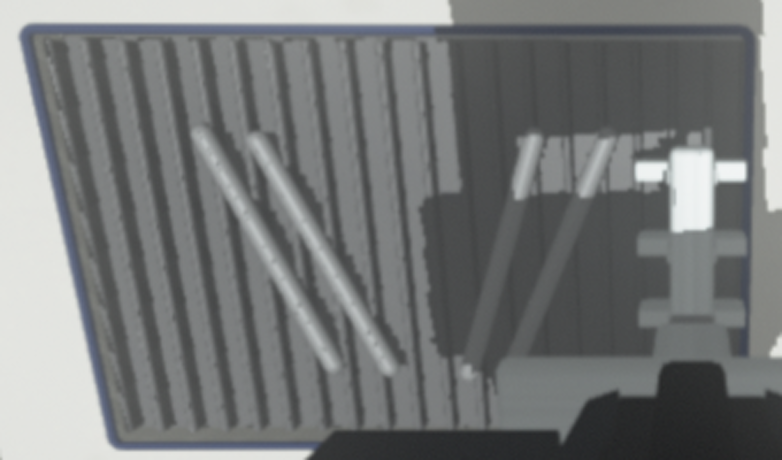

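Emit:
{"method": "jog_arm", "body": {
  "offset": [
    [0,0,-0.012],
    [0,0,-0.016],
    [0,0,-0.016],
    [0,0,-0.014],
    [0,0,-0.008],
    [0,0,-0.004],
    [0,0,-0.002],
    [0,0,-0.0015],
    [0,0,0],
    [0,0,0]
  ],
  "rotation": [
    [0,0,0],
    [0,0,0],
    [0,0,0],
    [0,0,0],
    [0,0,0],
    [0,0,0],
    [0,0,0],
    [0,0,0],
    [0,0,0],
    [0,0,0]
  ],
  "grip": [0,0,0,0,0,0,0,0,0,0]
}}

```text
clock: 9.3
position: [0.5033, 0.0794, 0.1244]
tcp_rot: [[0.099, 0.995, 0.0], [0.995, -0.099, -0.0], [-0.0, 0.0, -1.0]]
force: [-0.9, -0.1, -2.6]
finger_gap: 0.151
```

Run:
```python
from h import *
o=env.get_obs();print(o['clock'],o['position'],o['force'],o['moment'])
s=env.capture('side');o2=env.get_obs();print(o2['force'],o2['position']);im=cv2.cvtColor(s['img'],cv2.COLOR_RGB2BGR)
cv2.imwrite('pics/side6z.png',cv2.resize(im[160:240,275:375],None,fx=7,fy=7,interpolation=cv2.INTER_CUBIC))
```

```text
9.3 [0.50329039 0.07939247 0.12438549] [-0.86408327 -0.10900132 -2.60931381] [-0.00747523 -0.14940974  0.01235023]
[ 0.35751881 -0.24691885 -3.26442803] [0.50327949 0.07938271 0.12436389]
```

View pics/side6z.png

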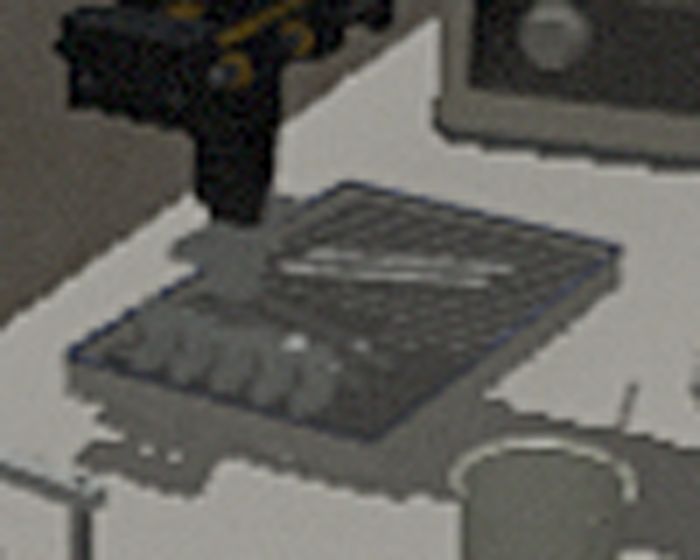

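Emit:
{"method": "jog_arm", "body": {
  "offset": [
    [0,0,-0.001],
    [0,0,-0.0005],
    [0,0,-0.0005],
    [0,0,-0.0005],
    [0,0,-0.0005],
    [0,0,-0.0005],
    [0,0,-0.0005],
    [0,0,0],
    [0,0,0],
    [0,0,0]
  ],
  "rotation": [
    [0,0,0],
    [0,0,0],
    [0,0,0],
    [0,0,0],
    [0,0,0],
    [0,0,0],
    [0,0,0],
    [0,0,0],
    [0,0,0],
    [0,0,0]
  ],
  "grip": [0,0,0,0,0,0,0,0,0,0]
}}

```text
clock: 10.6
position: [0.5032, 0.0794, 0.1203]
tcp_rot: [[0.099, 0.995, 0.0], [0.995, -0.099, -0.0], [0.0, 0.0, -1.0]]
force: [-0.7, -0.4, 0.5]
finger_gap: 0.153
```

Run:
```python
from h import *
o=env.get_obs();print(o['clock'],o['position'],o['force'],o['moment'])
```

```text
10.6 [0.50324913 0.07936693 0.12027836] [-0.72920015 -0.3994617   0.5370733 ] [ 0.03886994 -0.07659979 -0.00591526]
```

Emit:
{"method": "jog_arm", "body": {
  "offset": [
    [0,0,-0.001],
    [-0.0003,-0.003,0],
    [-0.0005,-0.005,0],
    [-0.0005,-0.005,0],
    [-0.0005,-0.005,0],
    [-0.0005,-0.005,0],
    [-0.0005,-0.005,0],
    [-0.0005,-0.005,0],
    [-0.0004,-0.004,0],
    [0,0,0]
  ],
  "rotation": [
    [0,0,0],
    [0,0,0],
    [0,0,0],
    [0,0,0],
    [0,0,0],
    [0,0,0],
    [0,0,0],
    [0,0,0],
    [0,0,0],
    [0,0,0]
  ],
  "grip": [0,0,0,0,0,0,0,0,0,0]
}}

```text
clock: 11.85
position: [0.4995, 0.042, 0.1192]
tcp_rot: [[0.099, 0.995, -0.0], [0.995, -0.099, -0.0], [-0.0, -0.0, -1.0]]
force: [-0.1, 0.7, 1.9]
finger_gap: 0.153
```

```bash
cat > look.py <<'E'
from h import *
import sys
n=sys.argv[1]
c,o=wcam();print(o['clock'],o['position'].round(4),o['force'].round(2),o['moment'].round(3))
d=o['position'][:2]-np.array([.4896,-.0281]);print('tray xy',round(d[0]*.9954-d[1]*.0958,4),round(d[0]*.0958+d[1]*.9954,4))
im=cv2.cvtColor(c['img'],cv2.COLOR_RGB2BGR)
a=cv2.resize(im[0:270,0:500],None,fx=1.6,fy=1.6,interpolation=cv2.INTER_CUBIC)[:340]
a=cv2.convertScaleAbs(a,alpha=1.4,beta=10)
s=env.capture('side');im=cv2.cvtColor(s['img'],cv2.COLOR_RGB2BGR)
b=cv2.resize(im[180:230,280:380],None,fx=5,fy=5,interpolation=cv2.INTER_CUBIC);b=cv2.convertScaleAbs(b,alpha=1.4,beta=10)
b=cv2.copyMakeBorder(b,0,0,0,800-b.shape[1],cv2.BORDER_CONSTANT)
cv2.imwrite('pics/%s.png'%n,np.vstack([a,b]))
import pickle;pickle.dump((c,o,s),open(n+'.pkl','wb'))
E
python3 look.py L1
```

```text
11.85 [0.4995 0.042  0.1192] [-0.13  0.73  1.9 ] [ 0.308 -0.141 -0.042]
tray xy 0.0031 0.0707
```

View pics/L1.png

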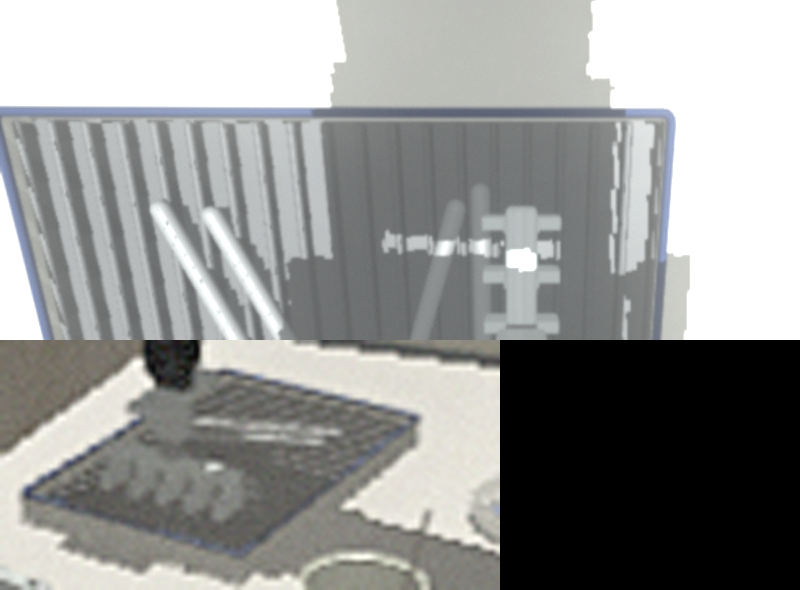

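Emit:
{"method": "jog_arm", "body": {
  "offset": [
    [-0.0003,-0.003,0],
    [-0.0005,-0.005,0],
    [-0.0005,-0.005,0],
    [-0.0005,-0.005,0],
    [-0.0005,-0.005,0],
    [-0.0005,-0.005,0],
    [-0.0004,-0.004,0],
    [0,0,0],
    [0,0,0],
    [0,0,0]
  ],
  "rotation": [
    [0,0,0],
    [0,0,0],
    [0,0,0],
    [0,0,0],
    [0,0,0],
    [0,0,0],
    [0,0,0],
    [0,0,0],
    [0,0,0],
    [0,0,0]
  ],
  "grip": [0,0,0,0,0,0,0,0,0,0]
}}

```text
clock: 13.2
position: [0.4963, 0.0103, 0.1193]
tcp_rot: [[0.099, 0.995, 0.0], [0.995, -0.099, -0.001], [-0.001, 0.0, -1.0]]
force: [-0.2, -0.2, 1.8]
finger_gap: 0.151
```

```bash
python3 look.py L2
```

```text
13.2 [0.4963 0.0103 0.1193] [-0.22 -0.18  1.78] [ 0.012 -0.102  0.031]
tray xy 0.003 0.0388
```

View pics/L2.png

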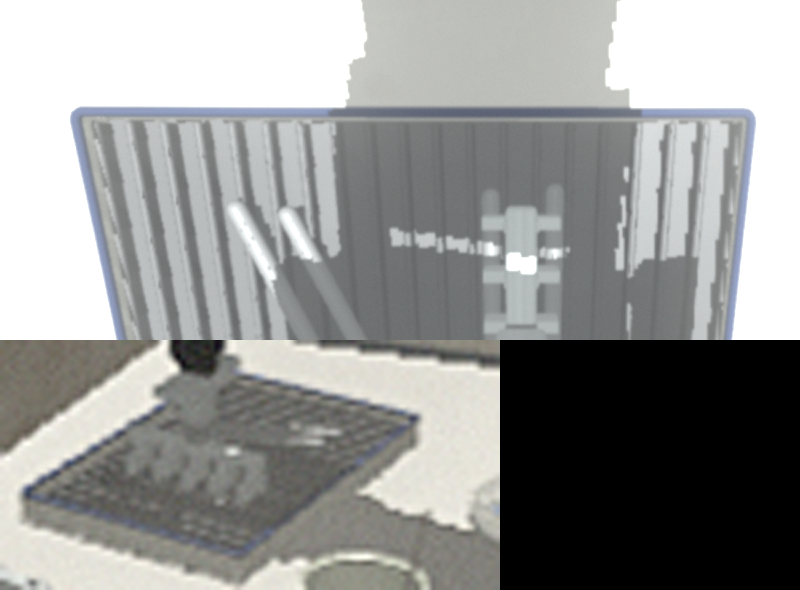

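Emit:
{"method": "jog_arm", "body": {
  "offset": [
    [-0.0005,-0.005,0],
    [-0.0006,-0.006,0],
    [-0.0006,-0.006,0],
    [-0.0006,-0.006,0],
    [-0.0006,-0.006,0],
    [-0.0006,-0.006,0],
    [-0.0005,-0.005,0],
    [-0.0005,-0.005,0],
    [-0.0004,-0.004,0],
    [0,0,0]
  ],
  "rotation": [
    [0,0,0],
    [0,0,0],
    [0,0,0],
    [0,0,0],
    [0,0,0],
    [0,0,0],
    [0,0,0],
    [0,0,0],
    [0,0,0],
    [0,0,0]
  ],
  "grip": [0,0,0,0,0,0,0,0,0,0]
}}

```text
clock: 14.55
position: [0.4914, -0.039, 0.1192]
tcp_rot: [[0.099, 0.995, -0.0], [0.995, -0.099, -0.0], [-0.0, -0.0, -1.0]]
force: [-0.0, 2.2, 1.8]
finger_gap: 0.156
```

```bash
python3 look.py L3
```

```text
14.55 [ 0.4914 -0.039   0.1192] [-0.01  2.2   1.78] [ 0.305 -0.174  0.049]
tray xy 0.0028 -0.0107
```

View pics/L3.png

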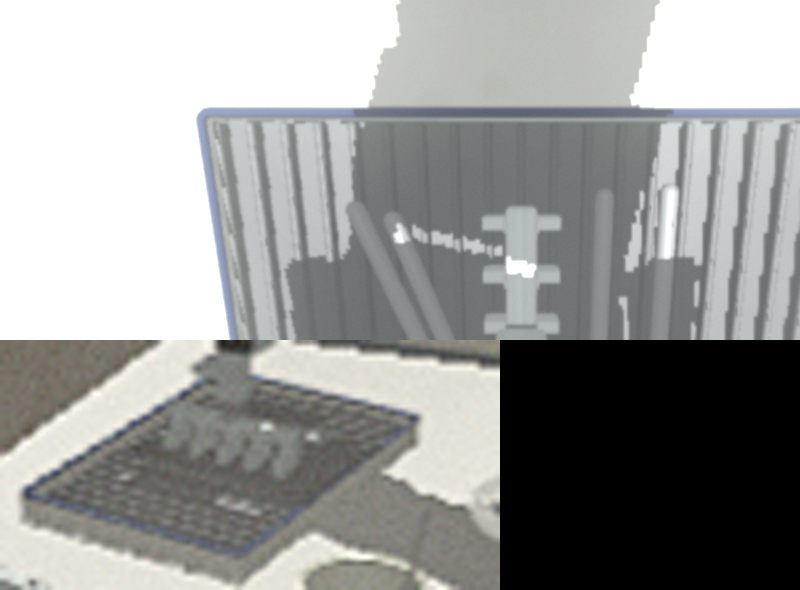

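Emit:
{"method": "jog_arm", "body": {
  "offset": [
    [-0.0003,-0.003,0],
    [-0.0005,-0.005,0],
    [-0.0005,-0.005,0],
    [-0.0005,-0.005,0],
    [-0.0005,-0.005,0],
    [-0.0005,-0.005,0],
    [-0.0005,-0.005,0],
    [-0.0003,-0.003,0],
    [0,0,0],
    [0,0,0]
  ],
  "rotation": [
    [0,0,0],
    [0,0,0],
    [0,0,0],
    [0,0,0],
    [0,0,0],
    [0,0,0],
    [0,0,0],
    [0,0,0],
    [0,0,0],
    [0,0,0]
  ],
  "grip": [0,0,0,0,0,0,0,0,0,0]
}}

```text
clock: 15.9
position: [0.489, -0.0758, 0.1223]
tcp_rot: [[0.099, 0.995, 0.004], [0.995, -0.099, -0.003], [-0.003, 0.005, -1.0]]
force: [-7.0, 2.5, 29.5]
finger_gap: 0.155
```

```bash
python3 look.py L4
```

```text
15.9 [ 0.489  -0.0758  0.1223] [-6.99  2.47 29.51] [ 0.38   0.947 -0.148]
tray xy 0.004 -0.0475
```

View pics/L4.png

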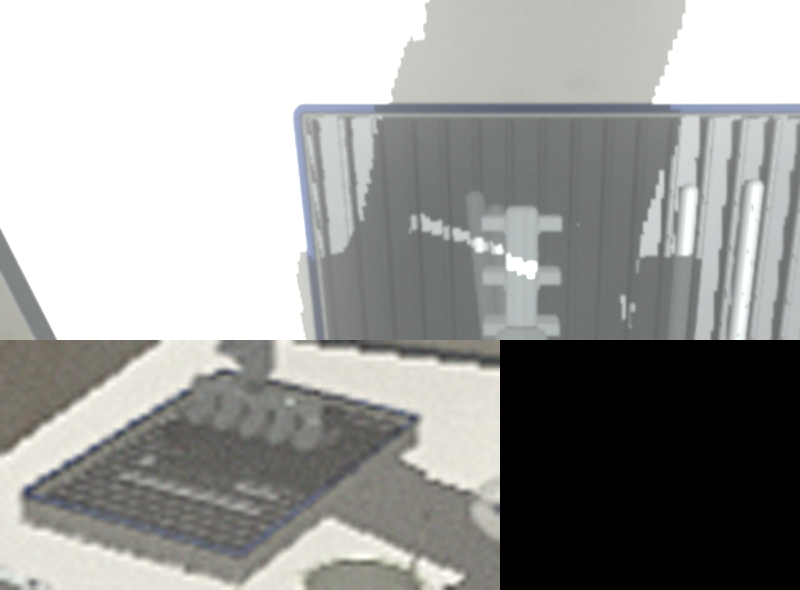

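The downward load jumped to 29 N, so the head has ridden up on a rod. I'm lifting off now and will look afterwards.

Emit:
{"method": "jog_arm", "body": {
  "offset": [
    [0,0,0.008],
    [0,0,0.012],
    [0,0,0.015],
    [0,0,0.015],
    [0.002,0.02,0.005],
    [0.003,0.025,0],
    [0.003,0.025,0],
    [0.002,0.02,0],
    [0,0,0],
    [0,0,0]
  ],
  "rotation": [
    [0,0,0],
    [0,0,0],
    [0,0,0],
    [0,0,0],
    [0,0,0],
    [0,0,0],
    [0,0,0],
    [0,0,0],
    [0,0,0],
    [0,0,0]
  ],
  "grip": [0,0,0,0,0,0,0,0,0,0]
}}

```text
clock: 17.25
position: [0.4978, 0.0148, 0.1745]
tcp_rot: [[0.099, 0.995, 0.0], [0.995, -0.099, -0.0], [-0.0, 0.0, -1.0]]
force: [-0.6, 0.3, -2.2]
finger_gap: 0.151
```

```bash
python3 look.py L5
python3 - <<'E'
from h import *
import pickle
c,o,s=pickle.load(open('L4.pkl','rb'));save(c,'L4w')
c,o,s=pickle.load(open('L5.pkl','rb'));save(c,'L5w')
im=cv2.cvtColor(s['img'],cv2.COLOR_RGB2BGR);cv2.imwrite('pics/L5s.png',cv2.resize(im[140:240,265:385],None,fx=6,fy=6,interpolation=cv2.INTER_CUBIC))
print(o['tcp_rot'])
E
```

```text
17.25 [0.4978 0.0148 0.1745] [-0.65  0.35 -2.16] [ 0.05  -0.15   0.054]
tray xy 0.0041 0.0435
[[ 9.92649434e-02  9.95061036e-01  7.69239451e-05]
 [ 9.95061001e-01 -9.92649179e-02 -2.84712064e-04]
 [-2.75670032e-04  1.04805945e-04 -9.99999957e-01]]
```

View pics/L5w.png

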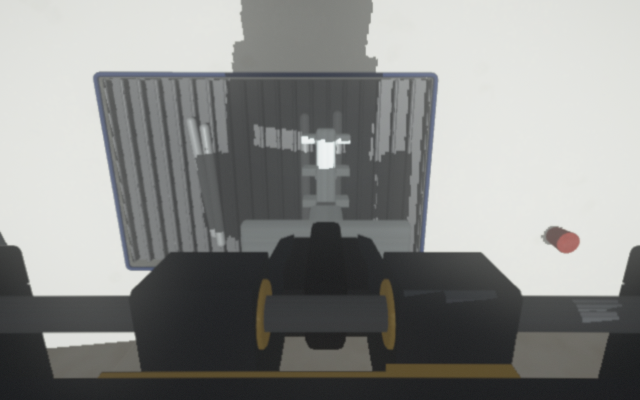

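View pics/L5s.png

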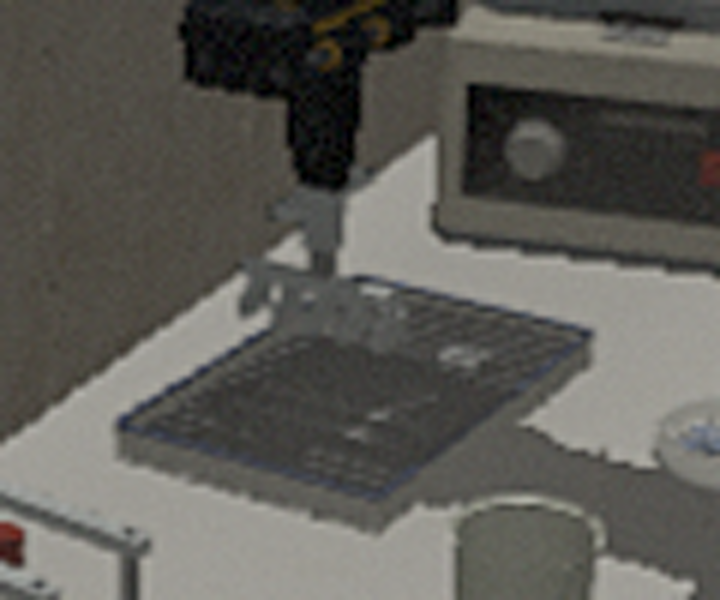

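View pics/L4w.png

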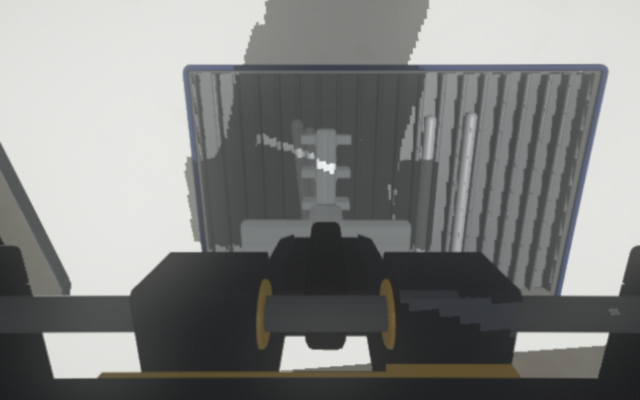

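Run:
```python
from h import *
import pickle
c,o,s=pickle.load(open('L5.pkl','rb'))
W=cloud(c);ctr=np.array([.4896,-.0281])
X=np.array([.9954,-.0958]);Y=np.array([.0958,.9954])
d=W[...,:2]-ctr;tx=d@X;ty=d@Y;z=W[...,2]
# orthorectified color + height map, tray y from -133..133 -> cols, x -83..83 rows
H=np.full((84,134),np.nan)
m=(abs(tx)<.083)&(abs(ty)<.133)&(z<.06)
ix=((tx[m]+.083)/.002).astype(int);iy=((.133+ty[m])/.002).astype(int)
for a,b,q in zip(ix,iy,z[m]):
    if not H[a,b]>=q: H[a,b]=q
G=np.nan_to_num((H-.005)/(.03-.005),nan=0).clip(0,1)
cv2.imwrite('pics/H5.png',cv2.resize(cv2.applyColorMap((G*255).astype(np.uint8),cv2.COLORMAP_JET),None,fx=5,fy=5,interpolation=cv2.INTER_NEAREST))
im=cv2.cvtColor(c['img'],cv2.COLOR_RGB2BGR)[65:275,90:300].astype(float)
a=(255*(im/255)**.6).clip(0,255).astype(np.uint8)
cv2.imwrite('pics/L5z.png',cv2.resize(a,None,fx=2.8,fy=2.8,interpolation=cv2.INTER_CUBIC))
```

```text
(no output)
```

View pics/L5z.png

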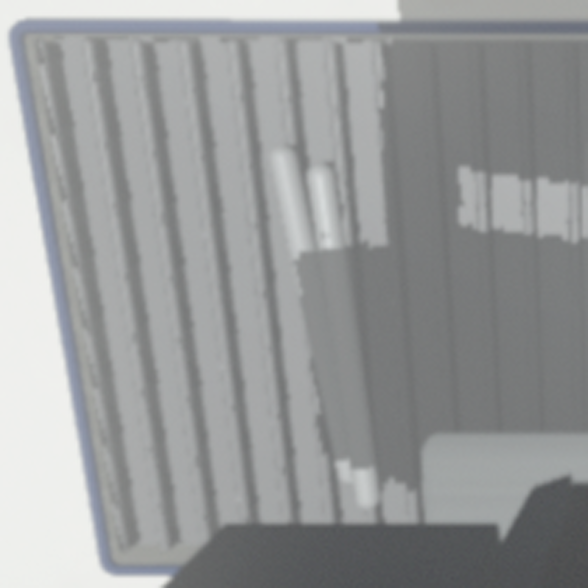

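View pics/H5.png

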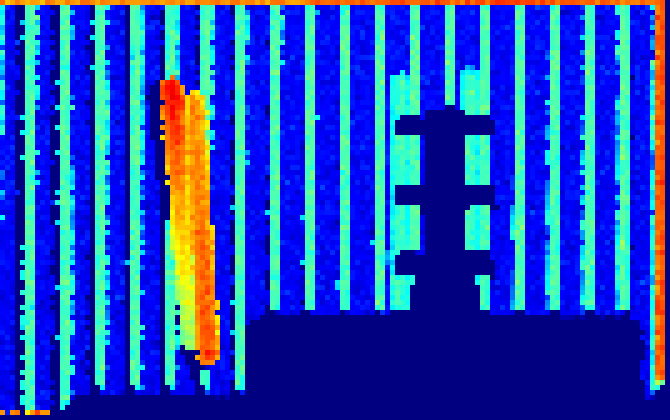

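Height map: rod 4, at tray y about −60, has its high‑x end down in the groove at −56 and its low‑x end up on the rib at −64. Rod 3 lies across the rib at −50 beside it. I'll comb back from the −y end.

Emit:
{"method": "jog_arm", "body": {
  "offset": [
    [-0.0024,-0.025,0],
    [-0.0034,-0.035,0],
    [-0.0034,-0.035,0],
    [-0.0034,-0.035,-0.005],
    [-0.0019,-0.02,-0.01],
    [0,0,-0.015],
    [0,0,-0.013],
    [0,0,-0.006],
    [0,0,-0.003],
    [0,0,0]
  ],
  "rotation": [
    [0,0,0],
    [0,0,0],
    [0,0,0],
    [0,0,0],
    [0,0,0],
    [0,0,0],
    [0,0,0],
    [0,0,0],
    [0,0,0],
    [0,0,0]
  ],
  "grip": [0,0,0,0,0,0,0,0,0,0]
}}

```text
clock: 18.6
position: [0.4834, -0.1344, 0.1223]
tcp_rot: [[0.099, 0.995, 0.0], [0.995, -0.099, -0.0], [-0.0, 0.0, -1.0]]
force: [-1.2, 0.3, -2.2]
finger_gap: 0.155
```

```bash
python3 look.py L6;python3 - <<'E'
from h import *
import pickle
c,o,s=pickle.load(open('L6.pkl','rb'));save(c,'L6w')
E
```

```text
18.6 [ 0.4834 -0.1344  0.1223] [-1.16  0.28 -2.24] [ 0.062 -0.16  -0.011]
tray xy 0.0041 -0.1064
```

View pics/L6w.png

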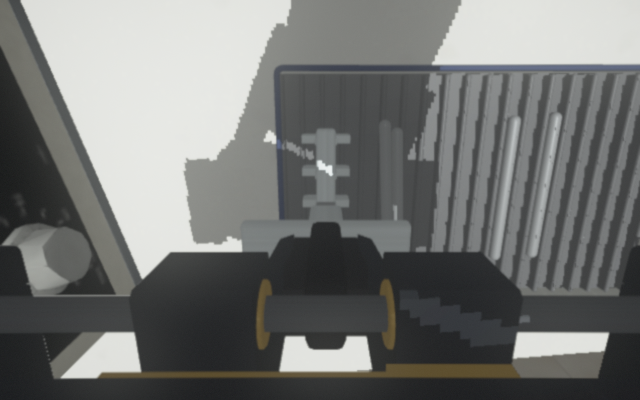

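Emit:
{"method": "jog_arm", "body": {
  "offset": [
    [0,0,-0.001],
    [0,0,-0.0008],
    [0,0,0],
    [0.0003,0.003,0],
    [0.0005,0.005,0],
    [0.0005,0.005,0],
    [0.0003,0.003,0],
    [0.0002,0.002,0],
    [0,0,0],
    [0,0,0]
  ],
  "rotation": [
    [0,0,0],
    [0,0,0],
    [0,0,0],
    [0,0,0],
    [0,0,0],
    [0,0,0],
    [0,0,0],
    [0,0,0],
    [0,0,0],
    [0,0,0]
  ],
  "grip": [0,0,0,0,0,0,0,0,0,0]
}}

```text
clock: 19.95
position: [0.4851, -0.1165, 0.1204]
tcp_rot: [[0.099, 0.995, -0.0], [0.995, -0.099, 0.0], [0.0, -0.0, -1.0]]
force: [1.0, -1.2, 0.9]
finger_gap: 0.156
```

```bash
cat >> look.py <<'E'
def hm(c,n):
    W=cloud(c);d=W[...,:2]-np.array([.4896,-.0281]);tx=d@np.array([.9954,-.0958]);ty=d@np.array([.0958,.9954]);z=W[...,2]
    H=np.full((84,134),np.nan);m=(abs(tx)<.083)&(abs(ty)<.133)&(z<.045)
    for a,b,q in zip(((tx[m]+.083)/.002).astype(int),((.133+ty[m])/.002).astype(int),z[m]):
        if not H[a,b]>=q: H[a,b]=q
    G=np.nan_to_num((H-.005)/(.03-.005),nan=0).clip(0,1)
    g=cv2.resize(cv2.applyColorMap((G*255).astype(np.uint8),cv2.COLORMAP_JET),None,fx=5,fy=5,interpolation=cv2.INTER_NEAREST)
    im=cv2.cvtColor(c['img'],cv2.COLOR_RGB2BGR)[60:270]
    a=(255*(im/255.)**.7).clip(0,255).astype(np.uint8)
    cv2.imwrite('pics/%s_h.png'%n,np.vstack([g[:,:640] if g.shape[1]>=640 else g,a]))
hm(c,n)
E
python3 look.py L7
```

```text
19.95 [ 0.4851 -0.1165  0.1204] [ 1.04 -1.24  0.94] [-0.059 -0.185  0.003]
tray xy 0.004 -0.0885
```

View pics/L7_h.png

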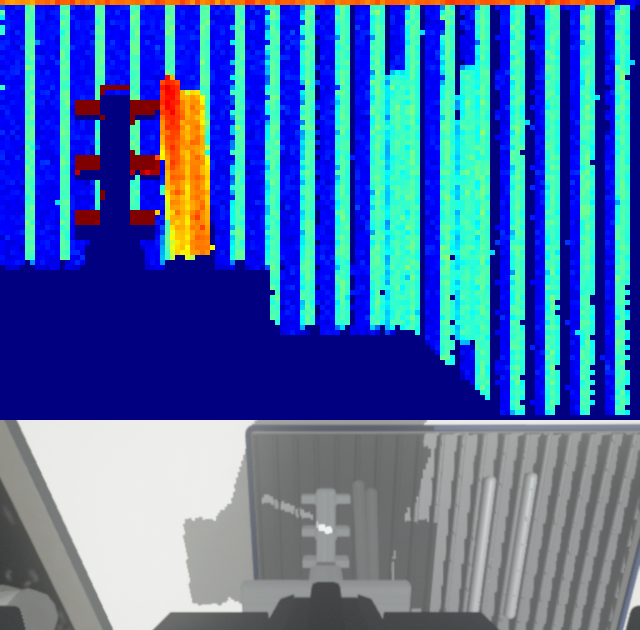

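Emit:
{"method": "jog_arm", "body": {
  "offset": [
    [0.0002,0.002,0],
    [0.0002,0.002,0],
    [0.0002,0.002,0],
    [0.0002,0.002,0],
    [0.0002,0.002,0],
    [0.0002,0.002,0],
    [0,0,0],
    [0,0,0],
    [0,0,0],
    [0,0,0]
  ],
  "rotation": [
    [0,0,0],
    [0,0,0],
    [0,0,0],
    [0,0,0],
    [0,0,0],
    [0,0,0],
    [0,0,0],
    [0,0,0],
    [0,0,0],
    [0,0,0]
  ],
  "grip": [0,0,0,0,0,0,0,0,0,0]
}}

```text
clock: 21.3
position: [0.4863, -0.1045, 0.1204]
tcp_rot: [[0.099, 0.995, -0.0], [0.995, -0.099, 0.0], [0.0, -0.0, -1.0]]
force: [0.3, -0.5, 1.3]
finger_gap: 0.154
```

```bash
python3 look.py L8
```

```text
21.3 [ 0.4863 -0.1045  0.1204] [ 0.3  -0.55  1.34] [-0.161 -0.209  0.052]
tray xy 0.004 -0.0764
```

View pics/L8_h.png

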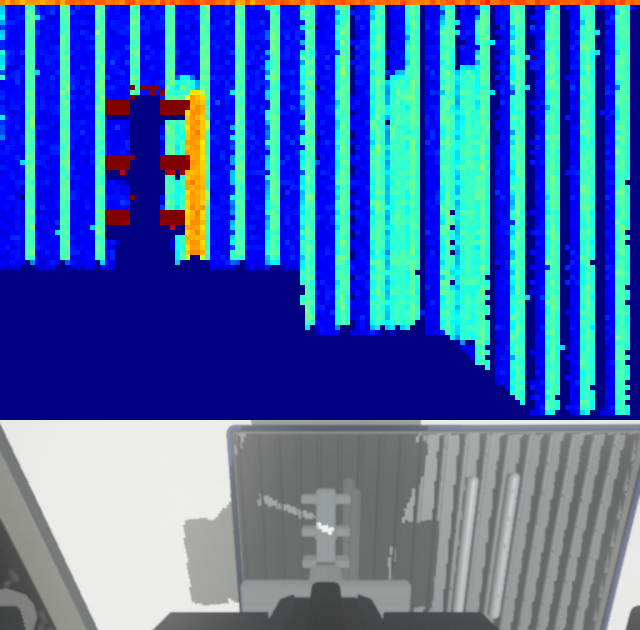

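Emit:
{"method": "jog_arm", "body": {
  "offset": [
    [0.0002,0.002,0],
    [0.0002,0.002,0],
    [0.0002,0.002,0],
    [0.0002,0.002,0],
    [0.0002,0.002,0],
    [0.0002,0.002,0],
    [0.0002,0.002,0],
    [0.0002,0.002,0],
    [0,0,0],
    [0,0,0]
  ],
  "rotation": [
    [0,0,0],
    [0,0,0],
    [0,0,0],
    [0,0,0],
    [0,0,0],
    [0,0,0],
    [0,0,0],
    [0,0,0],
    [0,0,0],
    [0,0,0]
  ],
  "grip": [0,0,0,0,0,0,0,0,0,0]
}}

```text
clock: 22.65
position: [0.4879, -0.0885, 0.1204]
tcp_rot: [[0.099, 0.995, -0.0], [0.995, -0.099, 0.0], [0.0, -0.0, -1.0]]
force: [-0.1, -1.7, 1.2]
finger_gap: 0.151
```

```bash
python3 look.py L9
```

```text
22.65 [ 0.4879 -0.0885  0.1204] [-0.11 -1.68  1.16] [-0.128 -0.166  0.04 ]
tray xy 0.0041 -0.0603
```

View pics/L9_h.png

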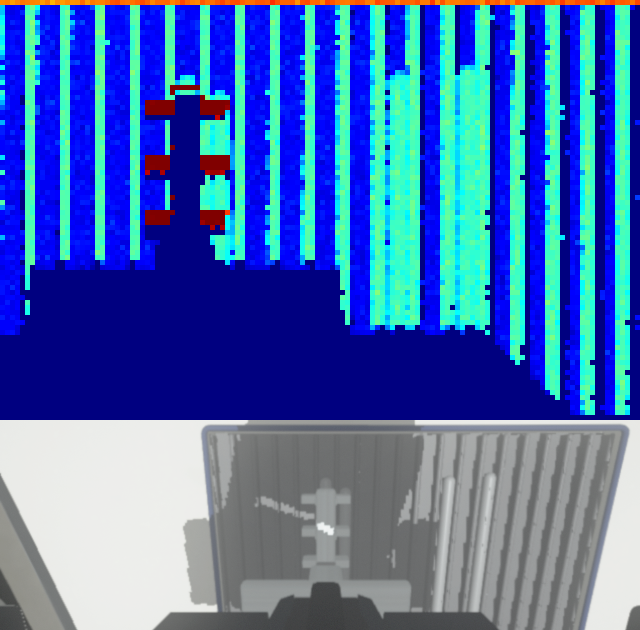

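Emit:
{"method": "jog_arm", "body": {
  "offset": [
    [0,0,0.01],
    [0,0,0.025],
    [0,0,0.035],
    [0,0,0.04],
    [0,0.02,0.03],
    [0,0.035,0.01],
    [0,0.045,0],
    [0,0.05,0],
    [0,0.05,0],
    [0,0.05,0]
  ],
  "rotation": [
    [0,0,0],
    [0,0,0],
    [0,0,0],
    [0,0,0],
    [0,0,0],
    [0,0,-1],
    [0,0,-1],
    [0,0,-1],
    [0,0,-1],
    [0,0,-1]
  ],
  "grip": [0,0,0,0,0,0,0,0,0,0]
}}

```text
clock: 24.0
position: [0.4873, 0.1631, 0.2707]
tcp_rot: [[0.186, 0.983, -0.001], [0.983, -0.186, 0.0], [0.0, -0.001, -1.0]]
force: [-0.5, -0.1, -1.0]
finger_gap: 0.157
```

Emit:
{"method": "jog_arm", "body": {
  "offset": [
    [0.001,0.05,0],
    [0.001,0.05,0],
    [0.001,0.045,0],
    [0,0.035,0],
    [0,0.025,0],
    [0,0.01,0],
    [0,0,0],
    [0,0,0],
    [0,0,0],
    [0,0,0]
  ],
  "rotation": [
    [0,0,-0.4],
    [0,0,0],
    [0,0,0],
    [0,0,0],
    [0,0,0],
    [0,0,0],
    [0,0,0],
    [0,0,0],
    [0,0,0],
    [0,0,0]
  ],
  "grip": [0,0,0,0,0,0,0,0,0,0]
}}

```text
clock: 25.25
position: [0.491, 0.376, 0.2706]
tcp_rot: [[0.193, 0.981, 0.0], [0.981, -0.193, 0.0], [0.0, 0.0, -1.0]]
force: [0.3, -0.3, -3.0]
finger_gap: 0.155
```

Run:
```python
from h import *
import pickle
t=env.capture('top');im=cv2.cvtColor(t['img'],cv2.COLOR_RGB2BGR)
a=im[135:225,315:435];a=(255*(a/255.)**.7).astype(np.uint8)
cv2.imwrite('pics/tr10.png',cv2.resize(a,None,fx=6,fy=6,interpolation=cv2.INTER_CUBIC))
c,o=wcam();save(c,'w10');pickle.dump((c,o,t),open('w10.pkl','wb'))
print(o['clock'],o['position'],o['tcp_rot'][:,0],o['force'],np.abs(o['dq']).max())
W=cloud(t);d=W[...,:2]-np.array([.4876,-.0305]);tx=d@np.array([.9954,-.0958]);ty=d@np.array([.0958,.9954]);z=W[...,2]
m=(abs(tx)<.07)&(abs(ty)<.125);q=z[m];print(np.percentile(q,[1,50,90,99,99.8]),(q>.02).sum())
k=m&(z>.02);print(np.c_[tx[k],ty[k],z[k]][:20].round(3))
```

```text
25.3 [0.49097937 0.37607761 0.2705367 ] [1.92761136e-01 9.81245710e-01 2.03799508e-05] [-0.28259701 -0.28139837 -1.73459222] 0.004057109153343746
[0.00138759 0.01003592 0.01738448 0.02132324 0.02308813] 93
[[ 0.061  0.118  0.022]
 [ 0.06   0.103  0.021]
 [ 0.058  0.088  0.02 ]
 [ 0.06   0.076  0.021]
 [ 0.049  0.117  0.025]
 [ 0.051  0.102  0.023]
 [ 0.056  0.049  0.022]
 [ 0.058  0.035  0.023]
 [ 0.062  0.005  0.02 ]
 [ 0.061 -0.022  0.021]
 [ 0.048  0.075  0.023]
 [ 0.058 -0.022  0.021]
 [ 0.045  0.075  0.022]
 [ 0.047  0.057  0.021]
 [ 0.049  0.034  0.021]
 [ 0.055 -0.022  0.021]
 [ 0.064 -0.105  0.021]
 [ 0.046  0.033  0.021]
 [ 0.055 -0.041  0.02 ]
 [ 0.038  0.056  0.021]]
```

View pics/tr10.png

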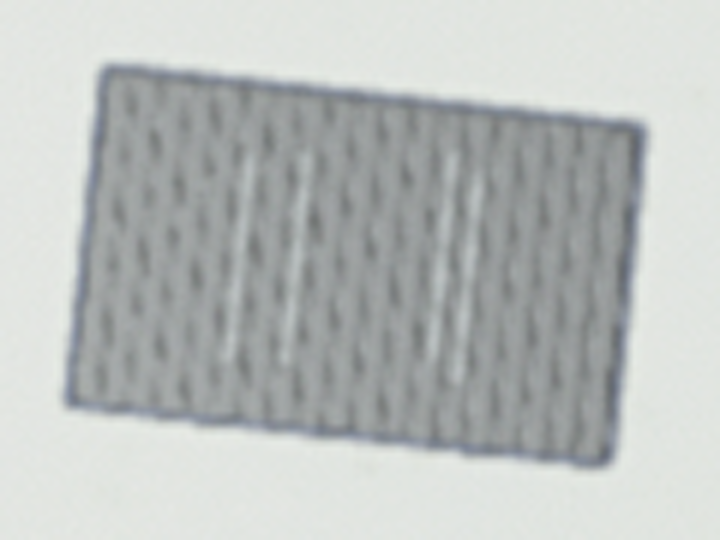

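View pics/w10.png

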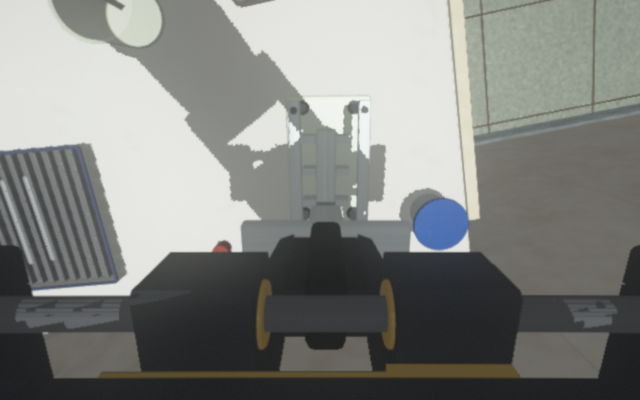

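Emit:
{"method": "jog_arm", "body": {
  "offset": [
    [0.0006,0.0054,0],
    [0,0,-0.01],
    [0,0,-0.022],
    [0,0,-0.025],
    [0,0,-0.025],
    [0,0,-0.02],
    [0,0,-0.012],
    [0,0,-0.005],
    [0,0,-0.002],
    [0,0,0]
  ],
  "rotation": [
    [0,0,0],
    [0,0,0],
    [0,0,0],
    [0,0,0],
    [0,0,0],
    [0,0,0],
    [0,0,0],
    [0,0,0],
    [0,0,0],
    [0,0,0]
  ],
  "grip": [0,0,0,0,0,0,0,0,0,0]
}}

```text
clock: 26.6
position: [0.4917, 0.3819, 0.1499]
tcp_rot: [[0.192, 0.981, 0.001], [0.981, -0.192, 0.0], [0.001, 0.001, -1.0]]
force: [-0.5, 0.1, -1.9]
finger_gap: 0.153
```

Run:
```python
from h import *
o=env.get_obs();print(o['clock'],o['position'],o['force'],o['moment'],np.abs(o['dq']).max())
s=env.capture('side');im=cv2.cvtColor(s['img'],cv2.COLOR_RGB2BGR)
cv2.imwrite('pics/side11z.png',cv2.resize(im[150:290,190:330],None,fx=4,fy=4,interpolation=cv2.INTER_CUBIC))
```

```text
26.6 [0.49169435 0.38189568 0.1499194 ] [-0.54010871  0.11949296 -1.87511222] [ 0.03720245 -0.11128325  0.01755677] 0.0021762533423818372
```

View pics/side11z.png

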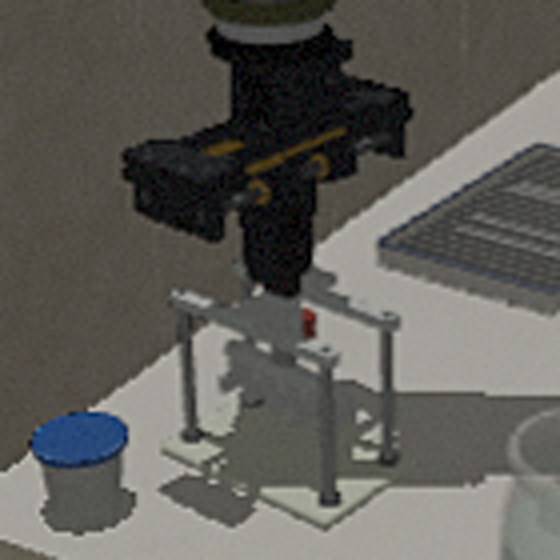

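Emit:
{"method": "jog_arm", "body": {
  "offset": [
    [0,0,-0.0005],
    [0,0,-0.0005],
    [0,0,0],
    [0,0,0],
    [0,0,0],
    [0,0,0],
    [0,0,0],
    [0,0,0],
    [0,0,0],
    [0,0,0]
  ],
  "rotation": [
    [0,0,0],
    [0,0,0],
    [0,0,0],
    [0,0,0],
    [0,0,0],
    [0,0,0],
    [0,0,0],
    [0,0,0],
    [0,0,0],
    [0,0,0]
  ],
  "grip": [0,0,0,100,100,100,100,100,100,100]
}}

```text
clock: 27.9
position: [0.4915, 0.3818, 0.1484]
tcp_rot: [[0.192, 0.981, 0.0], [0.981, -0.192, 0.0], [0.0, 0.0, -1.0]]
force: [0.0, -0.1, 0.3]
finger_gap: 0.924
```

Emit:
{"method": "jog_arm", "body": {
  "offset": [
    [0,0,0.005],
    [0,0,0.015],
    [0,0,0.03],
    [0,0,0.04],
    [0,0,0.04],
    [0,0,0.04],
    [-0.01,-0.03,0.03],
    [-0.01,-0.04,0.01],
    [-0.01,-0.04,0],
    [0,0,0]
  ],
  "rotation": [
    [0,0,0],
    [0,0,0],
    [0,0,0],
    [0,0,0],
    [0,0,0],
    [0,0,0],
    [0,0,0],
    [0,0,0],
    [0,0,0],
    [0,0,0]
  ],
  "grip": [100,100,100,100,100,100,100,100,100,100]
}}

```text
clock: 29.15
position: [0.4611, 0.2702, 0.3603]
tcp_rot: [[0.195, 0.981, 0.002], [0.981, -0.195, 0.001], [0.001, 0.002, -1.0]]
force: [0.3, 0.2, 0.1]
finger_gap: 0.998
```

Run:
```python
from h import *
import pickle
c,o=wcam();save(c,'w12');t=env.capture('top');s=env.capture('side');save(t,'top12')
pickle.dump((c,o,t,s),open('w12.pkl','wb'));print(o['clock'],o['position'],o['finger_gap'],o['force'])
im=cv2.cvtColor(s['img'],cv2.COLOR_RGB2BGR)
cv2.imwrite('pics/side12z.png',cv2.resize(im[150:290,190:330],None,fx=4,fy=4,interpolation=cv2.INTER_CUBIC))
W=cloud(c).reshape(-1,3);W=W[~np.isnan(W[:,0])];V=W
W=W[(abs(W[:,0]-.49)<.13)&(abs(W[:,1]-.38)<.12)]
for lo,hi in [(.111,.1205),(.122,.130),(.17,.2)]:
    q=W[(W[:,2]>lo)&(W[:,2]<hi)]
    if len(q)>4: print(lo,hi,len(q),cv2.minAreaRect(q[:,:2].astype(np.float32)*1000),np.median(q[:,2]))
d=V[:,:2]-np.array([.4896,-.0281]);tx=d@np.array([.9954,-.0958]);ty=d@np.array([.0958,.9954]);z=V[:,2]
m=(abs(tx)<.075)&(abs(ty)<.125);print(m.sum(),np.percentile(z[m],[50,90,99,99.9]),ty[m].min(),ty[m].max(),tx[m].max())
for th in ['beaker','cup','pen']:
    for n,p in (('top',t),('side',s)):
        for e in env.search_frame(p,th)[:2]: print(th,n,round(e['conf'],2),w(p,e['position']).round(3))
```

```text
29.15 [0.46109275 0.27017218 0.36034224] 0.9981738897413984 [0.32222017 0.21776906 0.11669157]
0.111 0.1205 1926 ((492.2737731933594, 377.8465576171875), (72.93852996826172, 139.86349487304688), 79.37896728515625) 0.1180896366740849
0.122 0.13 996 ((492.0768737792969, 383.0622863769531), (83.69341278076172, 24.303159713745117), 80.75558471679688) 0.12608610812855217
0.17 0.2 543 ((491.8919982910156, 382.9477844238281), (14.40398120880127, 25.883861541748047), 79.7175064086914) 0.1854149850002638
15895 [0.01109311 0.01587346 0.01715619 0.01797776] -0.12349651377563998 0.12499212810644882 0.07499652958343152
beaker top 0.69 [0.311 0.188 0.002]
beaker side 0.71 [0.298 0.225 0.054]
beaker side 0.33 [ 0.487 -0.011  0.015]
cup top 0.63 [0.577 0.492 0.056]
cup top 0.46 [ 0.486 -0.034  0.007]
cup side 0.68 [0.567 0.497 0.049]
pen top 0.48 [ 0.303 -0.221  0.011]
```

View pics/w12.png

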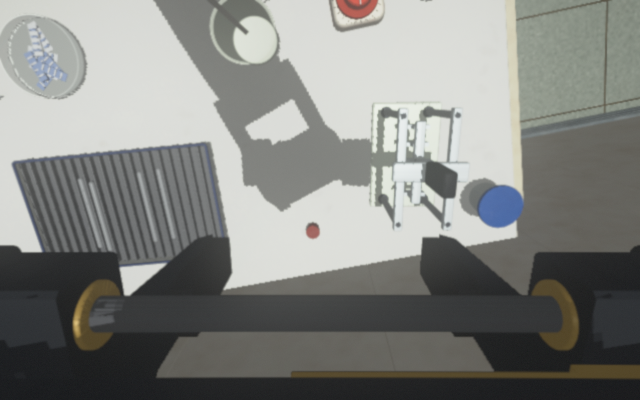

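View pics/side12z.png

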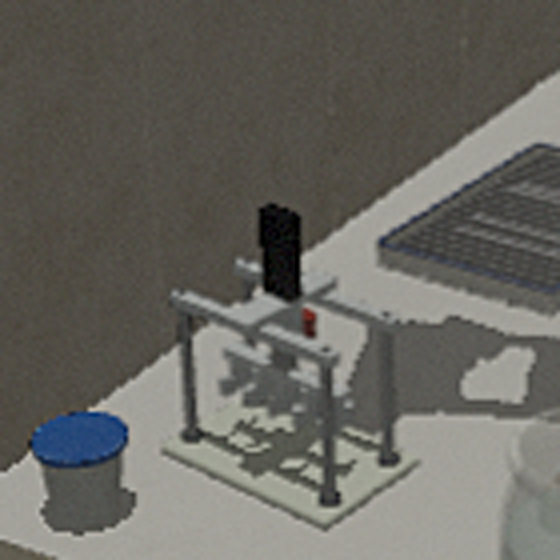

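Run:
```python
from station import env
print(env.get_obs()['clock'],env.job_done())
```

```text
the job is handed in; nothing more can be done
29.6 None
```

I combed all four rods down into grooves, hung the rake back on its stand and handed the job in at 29.6 s. The hand-in gives no verdict.

**Combing:** I felt for the ribs and found them at about 3 N. One pass towards −y settled rods 1 and 2. A second short pass from the −y end settled rods 3 and 4.

**One incident:** near the end of the first pass the wrist read about 29 N, because the head had ridden up on a rod wedged against its neighbour. I lifted off at once. The wrist force cannot separate rake-on-rod from rake-on-tray. From the heights I judge the load went through the rod, but I could not confirm that the rake stayed under the 15 N tray limit. The contact height was unchanged afterwards, so the rake had not slipped in the grip.

**Last checks:**
- **Rods:** over nearly the whole tray insert, 99.9 % of depth points lie at or below 18.0 mm; a rod still on the ribs would read about 23.5 mm. The top picture shows all four rods parallel to the grooves and roughly centred along them.
- **Rake:** it hangs with its origin about 118 mm above the stand's, 2–3 mm from the middle of the rails, and the side picture shows it upright. The gripper is open and clear of everything.
- **Bystanders:** none moved visibly. The side camera put the beaker and cup within about 4 mm of where they started. The top camera put the beaker 30 mm from its first reading, but it was reading the table or beaker base there, so I trust the side camera. The pen showed only in the top camera, within 5 mm.

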